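# Lift a polished cover disc with the lifting knife and tip it into the parts tray

## Task

Slide the blade of the lifting knife under the polished metal disc (the wooden batten behind the disc will stop it running away), and carry the disc on the blade to the parts tray, without the gripper touching the disc. Tip it gently off the blade, without dropping or throwing it, so that it lies flat in the tray. Then lay the knife down flat on the bench, clear of the tray, and let go.

Things in the scene. Friction and masses are not known exactly. Their poses are not given: they have to be found in the camera images.
- disc_center (a point): Centre, half-way up, of the flat polished metal disc: 91 mm across, 5 mm thick, about 80 g. The lower 3 mm of its rim is bevelled inwards by 5 mm, so that a blade can enter under it. It lies flat on the bench on the robot's side of the batten, up to 30 mm short of touching it; pushed against the batten it stays there while the blade goes under.
- disc: The same disc; origin at the centre of its underside, z up. It is slippery (friction about 0.35 against everything, give or take 20 %): it stays on a nearly level blade and slides off one tilted by more than 16 to 23 degrees. The bench slides it easily too.
- batten: Stop batten: a straight strip of dark wood fixed to the bench, 300 mm long (along its y axis), 18 mm wide (its x axis), 16 mm high. Origin: centre of its underside. The long face towards the robot, which stops the disc, is 9 mm from the origin on the -x side.
- knife_grip (a point): Point to grip on the lifting knife: middle of its light wooden handle, half-way up, 42 mm above the bench when the knife lies flat on its blade, as it does at the start. The handle is a straight bar 20 mm wide (along y), 24 mm high, 85 mm long (along x; from 52 mm behind to 32 mm ahead of this point). x points from the handle along the blade to its edge, z up.
- knife_edge (a point): Middle of the knife's thin front edge, 1 mm above the blade's underside: 140 mm ahead of the grip point along the knife's +x and 41 mm lower.
- knife: The knife, 125 g, cranked like a trowel. Origin: centre of the blade's underside, 90 mm ahead of the grip point and 42 mm lower. The steel blade is flat, 100 mm long, 90 mm wide, 2 mm thick, tapering to under 1 mm over its last 22 mm; parallel to the handle. The neck stands on its rear 10 mm, so 90 mm are free for the disc. Centre of mass about 60 mm ahead of the grip point.
- tray: Parts tray: shallow square open tray of dark sheet steel, fixed to the bench. 170 x 170 mm outside, 16 mm high at the rim, walls and floor 4 mm thick (162 x 162 mm inside). Origin: centre of its underside; x and y run along its sides. Keep the gripper clear of the vice on its right (165 mm high, to y = 0.20) and of the wall shelf over the bench behind it (from x = 0.63, 0.37 m up).
There are look-alikes about, which are no part of the job. Of the things shaped like the disc, the aluminium one is meant.

How it is judged:
On the way, in this order (a step that is already met when the one before it is completed fails the run):
1. the disc is lifted clear of the bench on the knife's blade (height (world z) of disc_center above 0.03 m and contact force between disc and knife above 0.2 N), for 0.3 s.
2. the disc lies in the tray, off the blade (x of disc_center in the frame of tray between -0.042 and 0.042 m and y of disc_center in the frame of tray between -0.042 and 0.042 m and height (world z) of disc_center below 0.011 m and angle between disc's own z axis and vertical below 0.08 rad and contact force between disc and knife below 0.05 N), for 0.2 s.
At the end, for the whole second after the job is handed in: The disc lies flat (within 4.5 degrees) and at rest on the floor of the tray, wholly inside its rim; the knife lies flat on its blade (within 4.5 degrees), at rest on the bench, touching neither the tray nor the disc (x of disc_center in the frame of tray between -0.042 and 0.042 m and y of disc_center in the frame of tray between -0.042 and 0.042 m and height (world z) of disc_center below 0.011 m and angle between each of disc, knife's own z axis and vertical below 0.08 rad and linear speed of each of disc, knife below 0.02 m/s and height (world z) of knife between -0.01 and 0.016 m and contact force between knife and tray below 0.05 N and contact force between knife and disc below 0.05 N).
It fails at once if the gripper or the arm touches the disc (contact force between any of the fingers, the arm and disc above 0.5 N).
It fails at once if the disc is dropped or thrown (it moves faster than 0.9 m/s) (linear speed of disc above 0.9 m/s).
It also fails if it takes over 72 s, if anything falls off the work surface, if the arm or the gripper's body presses on something with over 40 N, if the wrist force passes 120 N, or if a joint passes its speed limit or range.

## Robot

A 7-joint arm with a two-finger parallel gripper is mounted at the origin on a cart in front of the work surface, level with it; the furniture and walls round the work are solid. World frame = base frame: x ahead of the robot, y to its left, z up, the work surface at z = 0. Lengths are in m, angles in rad, forces in N, time in s.
With the tool pointing down it reaches from about 0.4 to 0.85 m from the base axis. Payload 10.4 kg.
Tool frame: the origin (TCP) lies on the front face of the gripper's body, between the roots of the fingers; the fingertips stand env.tips_ahead ahead of it and the grasp point (between the pads) lies 51 mm ahead of it (env.tips_ahead is the distance from the TCP to the fingertips, in m); z points along the fingers, y is the line along which they close (so a half turn about z gives the same grasp; the last joint's range is limited). The gripper opens to 87 mm and grips with 3 to 60 N. Pads are 19 mm wide; open, the fingers measure 117 mm over their backs; the gripper's body (75 mm by 190 mm) begins 51 mm behind the grasp point.
Start: joints at [1.168, 0.332, -0.065, 1.46, 0.022, 1.35, -0.088], TCP at [0.232, -0.58, 0.292] pointing down, gripper open.
Joint ranges: [-2.6, 2.6], [-0.5, 2.12], [-1.47, 1.34], [0.16, 2.42], [-1.27, 4.41], [0.06, 2.06], [-2.6, 2.6]. Speed limits (rad/s): [2.22, 2.22, 2.79, 2.79, 3.14, 3.14, 3.14].

## Interface

Orientations are given as a unit quaternion [w, x, y, z].
In Python, from rig import env gives the robot as it stands.
- The arm moves only by the tool drive_tool, never from a script. Its argument "motion" is one flat list of numbers, 7 for each row, row after row: the shift along the tool's x, y, z normalised to -1 to 1, where 1 is 25 mm, then the turn, a rotation vector about the tool's x, y, z normalised to -1 to 1, where 1 is 4 degrees, then the gripper command: -1 is shut, 1 is fully open, values between are in proportion. A call has exactly 5 rows; each row shifts and turns the commanded pose from where the row before left it, along the tool's axes as they then stand; what a row does not reach is not made up. A row lasts 1/10 s, in which the tool goes at most 50 mm and 8.59 degrees, less where a joint would pass 70% of its speed; a pose out of reach is approached as far as the arm can. A call with a number of a shift or a turn outside -1 to 1 is refused whole. A call with a gripper value outside its range is refused whole. The fingers move at their own pace and stop on an object; "newtons" is the grip in N (left out, the last holds). Time passes only in rows, so rows that do not move let the fingers close, or fill a call up. It gives the time, the measured TCP pose, the force, the opening and the grip force at its end, in the units of the state.
- env.read_state(): the state, without advancing time (a new reading comes with each control period).
- env.snapshot(name): name is "scene" or "top" or "wrist"; returns the picture (384x512x3 uint8, blue, green, red); there is no depth.
- env.camera_params(name): a dict with "fov_y" (degrees; the focal length in pixels is half the picture's height over the tangent of half this angle, whatever the lens; pixels are square), "cx", "cy" (the principal point, pixels), "R" (3x3) and "t" (3): a world point X has camera coordinates R X + t. Camera axes: x right, y down, z forward; pixel columns grow to the right and rows downward; lengths in m; the calibration is good to about 2 mm. The wrist camera is an equidistant fisheye: a pixel r from the principal point sees the ray r / f radians off the axis. A picture is of the moment at which its call begins: read the wrist's pose just before it. camera_params takes no time and is no camera call; for the wrist camera it gives the pose at the moment of the call.
- env.job_done(): hands the job in; it is judged then, once.
Trained networks look in the newest picture that a camera, given by its name, has taken for a name from the list of things; names that differ only in an ending like _2 or _b are one class to them, and where a whole thing is asked for, a point or a joint stands for the part that bears it (a point fixed in the world has none). Each returns a list of dicts, best first, with "score" (0 to 1); they miss things now and then, are a little off and sometimes report something else, mostly with a low value. They report only what shows in the picture. A call takes as long as a camera call. They do not tell look-alikes from the thing itself.
- env.look_for(camera, query): "uv" ([column, row] in pixels, amid what is visible of it).
- env.trace(camera, query): "region" (384x512 bool, what is visible of it) and "uv" ([column, row] in pixels, amid what is visible of it).
- env.landmark_of(camera, query): "uv" ([column, row] in pixels: a listed point, or the origin of a listed thing).
The state is a dict: "t": time; "joint_pos": joint angles; "joint_vel": joint speeds; "effort": joint torques, N m; "ee_pos": TCP position; "orientation": TCP orientation; "force": force on the tool from outside, world axes, zero at the start; "torque": the same for the moment, N m; "grip_width": opening from 0.0 (shut) to 1.0 (fully open); "grip_force": force on a finger pad.
Only numpy, scipy, OpenCV 4.12 (cv2) and the standard library are available. Lean on these libraries where they do the work, as an engineer would, in place of code of your own. Each camera call takes 0.05 s, during which the arm holds its last target. There are 200 camera calls.

## Working session

There is one attempt and no reset: what is moved stays moved. The work goes in short steps, Python scripts to look and compute and a tool call to move; the robot and the scene stay as the last step left them, time stands still between calls to the robot, and variables do not carry over. Pictures are saved under pics/ and viewed, at most 10 in all, crops included, and the job is handed in when it is done.

Besides the shell and the picture viewer there is one more tool, called after "Emit:" as name(argument=value, ...) on one line, values as JSON. drive_tool: Moves the arm, as the interface text tells. Scaled input: -1 to 1 covers 25 mm each way for a shift and 4 degrees each way for a turn. Its arguments: {"type":"object","properties":{"motion":{"type":"array"},"newtons":{"type":"number"}},"required":["motion"]}

```bash
ls; mkdir -p pics; cat > h.py <<'E'
import numpy as np,cv2
from rig import env
from scipy.spatial.transform import Rotation as Rn
def ray(cam,uv,P=None):
    P=P or env.camera_params(cam);f=192/np.tan(np.radians(P['fov_y']/2))
    d=np.array([uv[0]-P['cx'],uv[1]-P['cy']])/f
    if cam=='wrist':
        r=np.hypot(*d)+1e-12;v=np.r_[d/r*np.sin(r),np.cos(r)]
    else: v=np.r_[d,1]
    R=np.array(P['R']);t=np.array(P['t']);return -R.T@t,R.T@v
def at(cam,uv,z,P=None):
    c,v=ray(cam,uv,P);return c+v*(z-c[2])/v[2]
def proj(cam,X,P=None):
    P=P or env.camera_params(cam);f=192/np.tan(np.radians(P['fov_y']/2))
    p=np.array(P['R'])@X+np.array(P['t'])
    if cam=='wrist':
        r=np.hypot(p[0],p[1]);k=np.arctan2(r,p[2])/max(r,1e-9)
        return f*k*p[:2]+[P['cx'],P['cy']]
    return f*p[:2]/p[2]+[P['cx'],P['cy']]
E
python3 - <<'E'
from h import *
np.set_printoptions(precision=4,suppress=True)
ims=[]
for c in ['scene','top']:
    im=env.snapshot(c);ims.append(im)
    for q,z in [('disc_center',.0025),('batten',0),('knife_grip',.042),('knife_edge',.001),('knife',0),('tray',0)]:
        for d in env.landmark_of(c,q): print(c,q,round(d['score'],2),np.round(d['uv']),at(c,d['uv'],z))
cv2.imwrite('pics/a.png',cv2.resize(ims[0],(800,600)));cv2.imwrite('pics/b.png',cv2.resize(ims[1],(800,600)))
s=env.read_state();print(s['t'],s['ee_pos'],s['orientation'],env.tips_ahead)
E
```

```text
pics
scene disc_center 0.69 [306. 167.] [ 0.6275 -0.2059  0.0025]
scene disc_center 0.51 [312. 216.] [ 0.3808 -0.04    0.0025]
scene disc_center 0.44 [393. 186.] [ 0.3901 -0.3563  0.0025]
scene batten 0.62 [294. 160.] [ 0.6894 -0.2031  0.    ]
scene knife_edge 0.92 [342. 187.] [ 0.4653 -0.2203  0.001 ]
scene knife 0.72 [332. 188.] [ 0.4763 -0.1885  0.    ]
scene tray 0.8 [156. 252.] [0.4536 0.3807 0.    ]
top disc_center 0.89 [330. 166.] [ 0.6236 -0.2051  0.0025]
top disc_center 0.63 [278. 246.] [ 0.3769 -0.0385  0.0025]
top disc_center 0.6 [385. 239.] [ 0.3956 -0.3654  0.0025]
top batten 0.91 [333. 137.] [ 0.714 -0.215  0.   ]
top knife_grip 0.86 [299. 199.] [ 0.5187 -0.1025  0.042 ]
top knife_edge 0.69 [336. 220.] [ 0.4557 -0.2193  0.001 ]
top knife 0.95 [321. 214.] [ 0.4748 -0.1722  0.    ]
top tray 0.62 [141. 224.] [0.448  0.3836 0.    ]
0.7 [ 0.2317 -0.5805  0.2923] [0.0001 0.982  0.1887 0.    ] 0.0697
```

View pics/a.png

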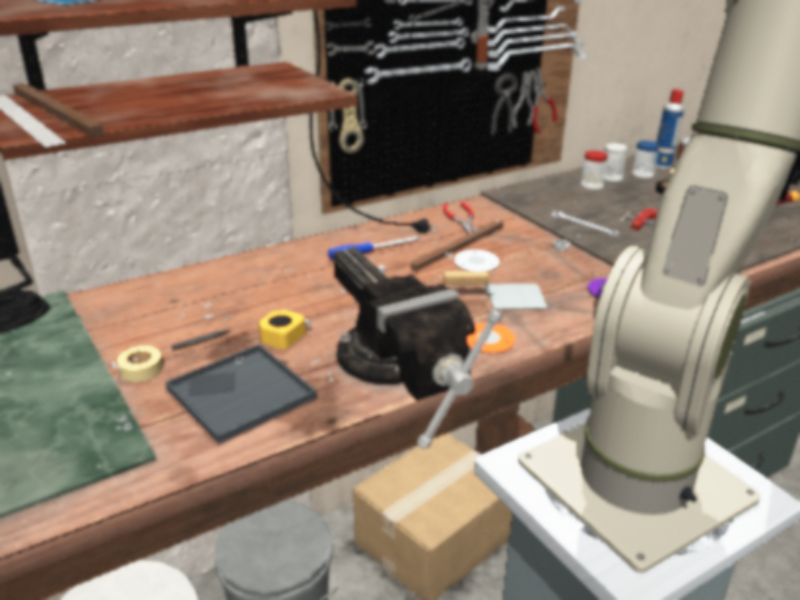

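View pics/b.png

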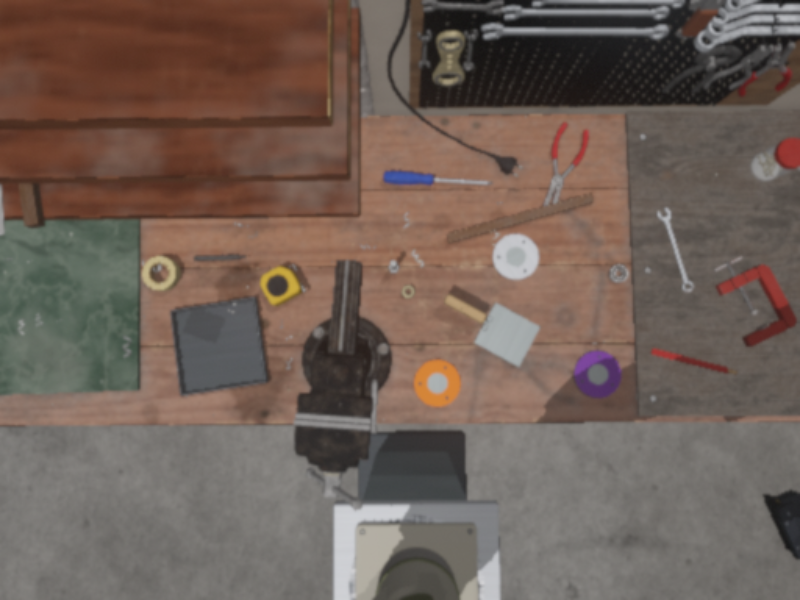

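Candidates shaped like the disc, in the top picture (512x384): silver-white (330,166) in front of the batten, orange (278,246), purple (385,239). The silver one in front of the batten should be the aluminium one; I'll check it in a close crop. The knife lies with its handle at (299,199) and its blade edge at (336,220), and the tray is at (141,224).

```bash
cat >> h.py <<'E'
def pose():
    s=env.read_state();q=np.array(s['orientation']);return np.array(s['ee_pos']),Rn.from_quat(q[[1,2,3,0]])
def toolR(head,pitch=0,roll=0):
    # knife x = -tool x, knife heading deg; pitch>0 nose up; roll about knife x
    K=Rn.from_euler('ZYX',[head,-pitch,roll],degrees=True)
    return K*Rn.from_matrix(np.array([[-1,0,0],[0,1,0],[0,0,-1.]]))
def plan(p,R,tp,TR,g,n=None,ramp=True):
    tp=np.array(tp,float);rv=(R.inv()*TR).as_rotvec()
    if n is None:
        n=max(np.abs(R.inv().apply(tp-p)).max()/.020,np.degrees(np.linalg.norm(rv))/3.3,1)
        n=int(np.ceil(n/5)*5)
    s=(np.arange(1,n+1)/n)
    if ramp:
        w=np.minimum(1,np.minimum(np.arange(1,n+1),np.arange(n,0,-1))/3.);s=np.cumsum(w)/w.sum()
    c,C=p.copy(),R;R0,p0=R,p.copy();rows=[]
    for k in s:
        tR=R0*Rn.from_rotvec(rv*k)
        d=np.round(C.inv().apply(p0+(tp-p0)*k-c)/.025,2)
        t=np.round(np.degrees((C.inv()*tR).as_rotvec())/4,2)
        c=c+C.apply(d*.025);C=C*Rn.from_rotvec(np.radians(t*4))
        rows.append([*(d+0.),*(t+0.),g])
    print('max',np.abs(rows).max())
    for i in range(0,n,5): print([float(x) for r in rows[i:i+5] for x in r])
    return c,C
E
python3 - <<'E'
from h import *
p,R=pose()
plan(p,R,[.51,-.13,.27],toolR(-118),1,ramp=False)
E
```

```text
max 1.0
[0.68, -0.5, 0.04, 0.0, 0.0, -0.4, 1.0, 0.7, -0.49, 0.03, 0.0, 0.0, -0.4, 1.0, 0.7, -0.47, 0.04, 0.0, 0.0, -0.41, 1.0, 0.72, -0.44, 0.03, 0.0, 0.0, -0.4, 1.0, 0.74, -0.43, 0.04, 0.0, 0.0, -0.4, 1.0]
[0.74, -0.4, 0.03, 0.0, 0.0, -0.4, 1.0, 0.76, -0.38, 0.04, 0.0, 0.0, -0.41, 1.0, 0.76, -0.36, 0.04, 0.0, 0.0, -0.4, 1.0, 0.78, -0.34, 0.03, 0.0, 0.0, -0.4, 1.0, 0.78, -0.32, 0.04, 0.0, 0.0, -0.4, 1.0]
[0.8, -0.3, 0.03, 0.0, 0.0, -0.41, 1.0, 0.8, -0.27, 0.04, 0.0, 0.0, -0.4, 1.0, 0.81, -0.25, 0.03, 0.0, 0.0, -0.4, 1.0, 0.82, -0.23, 0.04, 0.0, 0.0, -0.4, 1.0, 0.82, -0.21, 0.04, 0.0, 0.0, -0.41, 1.0]
[0.82, -0.18, 0.03, 0.0, 0.0, -0.4, 1.0, 0.84, -0.16, 0.04, 0.0, 0.0, -0.4, 1.0, 0.83, -0.13, 0.03, 0.0, 0.0, -0.4, 1.0, 0.84, -0.11, 0.04, 0.0, 0.0, -0.41, 1.0, 0.85, -0.09, 0.03, 0.0, 0.0, -0.4, 1.0]
[0.84, -0.06, 0.04, 0.0, 0.0, -0.4, 1.0, 0.85, -0.05, 0.04, 0.0, 0.0, -0.4, 1.0, 0.84, -0.01, 0.03, 0.0, 0.0, -0.41, 1.0, 0.85, 0.01, 0.04, 0.0, 0.0, -0.4, 1.0, 0.85, 0.03, 0.03, 0.0, 0.0, -0.4, 1.0]
```

Emit:
drive_tool(motion=[0.7,-0.5,0.04,0,0,-0.4,1,0.7,-0.5,0.04,0,0,-0.4,1,0.7,-0.47,0.04,0,0,-0.4,1,0.72,-0.45,0.04,0,0,-0.4,1,0.74,-0.43,0.04,0,0,-0.4,1])

```text
t: 1.2
ee_pos: [0.2883, -0.4885, 0.2873]
orientation: [0.0, 0.966, 0.258, 0.0]
force: [0.4, 0.9, -0.4]
grip_width: 0.996
grip_force: 0.0
```

Emit:
drive_tool(motion=[0.75,-0.4,0.04,0,0,-0.4,1,0.75,-0.38,0.04,0,0,-0.4,1,0.76,-0.36,0.04,0,0,-0.4,1,0.78,-0.34,0.04,0,0,-0.4,1,0.78,-0.32,0.04,0,0,-0.4,1])

```text
t: 1.7
ee_pos: [0.3443, -0.3983, 0.2822]
orientation: [0.0, 0.946, 0.325, 0.0]
force: [-0.4, 0.1, 0.2]
grip_width: 0.999
grip_force: 0.0
```

Emit:
drive_tool(motion=[0.8,-0.3,0.04,0,0,-0.4,1,0.8,-0.27,0.04,0,0,-0.4,1,0.8,-0.25,0.04,0,0,-0.4,1,0.82,-0.23,0.04,0,0,-0.4,1,0.82,-0.21,0.04,0,0,-0.4,1])

```text
t: 2.2
ee_pos: [0.3999, -0.3082, 0.2772]
orientation: [0.0, 0.921, 0.39, 0.0]
force: [-0.2, -0.1, -0.5]
grip_width: 0.999
grip_force: 0.0
```

Emit:
drive_tool(motion=[0.82,-0.18,0.04,0,0,-0.4,1,0.84,-0.16,0.04,0,0,-0.4,1,0.84,-0.13,0.04,0,0,-0.4,1,0.84,-0.11,0.04,0,0,-0.4,1,0.85,-0.09,0.04,0,0,-0.4,1])

```text
t: 2.7
ee_pos: [0.4561, -0.2182, 0.2721]
orientation: [0.0, 0.891, 0.453, -0.0]
force: [0.1, 0.1, -0.1]
grip_width: 1.007
grip_force: 0.0
```

Emit:
drive_tool(motion=[0.84,-0.06,0.04,0,0,-0.4,1,0.85,-0.05,0.04,0,0,-0.4,1,0.84,0,0.04,0,0,-0.4,1,0.85,0,0.04,0,0,-0.4,1,0.85,0,0.04,0,0,-0.4,1])

```text
t: 3.2
ee_pos: [0.5115, -0.128, 0.2671]
orientation: [0.0, 0.858, 0.514, 0.0]
force: [-0.1, -0.3, 0.5]
grip_width: 1.001
grip_force: 0.0
```

```bash
python3 - <<'E'
from h import *
np.set_printoptions(precision=4,suppress=True)
P=env.camera_params('wrist');im=env.snapshot('wrist')
for q,z in [('disc_center',.0025),('batten',0),('knife_grip',.042),('knife_edge',.001),('knife',0),('tray',0)]:
    for d in env.landmark_of('wrist',q): print(q,round(d['score'],2),np.round(d['uv']),at('wrist',d['uv'],z,P))
cv2.imwrite('pics/c.png',cv2.resize(im,(800,600)));np.save('P.npy',P,allow_pickle=True);cv2.imwrite('c.png',im)
# shapes
for q in ['disc','batten','knife']:
    for d in env.trace('wrist',q)[:2]:
        m=d['region'].astype(np.uint8)
        (c,_,_)=cv2.findContours(m,0,1)[0:1]+(0,0);k=max(c,key=cv2.contourArea)[:,0].astype(float)
        W=np.array([at('wrist',u,{'disc':.0035,'batten':.016,'knife':.002}[q],P)[:2] for u in k]).astype(np.float32)
        print(q,d['score'],cv2.minAreaRect(W),cv2.minEnclosingCircle(W))
p,R=pose();print(p,R.as_matrix()[:,0],env.read_state()['t'])
E
```

```text
disc_center 0.91 [140. 162.] [ 0.3819 -0.0463  0.0025]
disc_center 0.59 [368. 178.] [ 0.631  -0.2035  0.0025]
knife_grip 0.82 [255. 154.] [ 0.5195 -0.1034  0.042 ]
knife_edge 0.84 [254. 254.] [ 0.4512 -0.2292  0.001 ]
knife 0.98 [253. 218.] [ 0.4743 -0.1819  0.    ]
disc 0.71 ((0.6301411986351013, -0.20271548628807068), (0.09085440635681152, 0.08894538879394531), 18.284696578979492) ((0.6291940808296204, -0.2030526101589203), 0.046624068170785904)
batten 0.7 ((0.6984987854957581, -0.19770069420337677), (0.024504244327545166, 0.2751958966255188), 15.560802459716797) ((0.7002779245376587, -0.19720526039600372), 0.13785871863365173)
knife 0.63 ((0.49700987339019775, -0.13962405920028687), (0.1880512237548828, 0.09147520363330841), 61.844356536865234) ((0.4952164888381958, -0.143185093998909), 0.098234161734581)
[ 0.5103 -0.1301  0.2673] [ 0.4742  0.8804 -0.0003] 3.7
```

View pics/c.png

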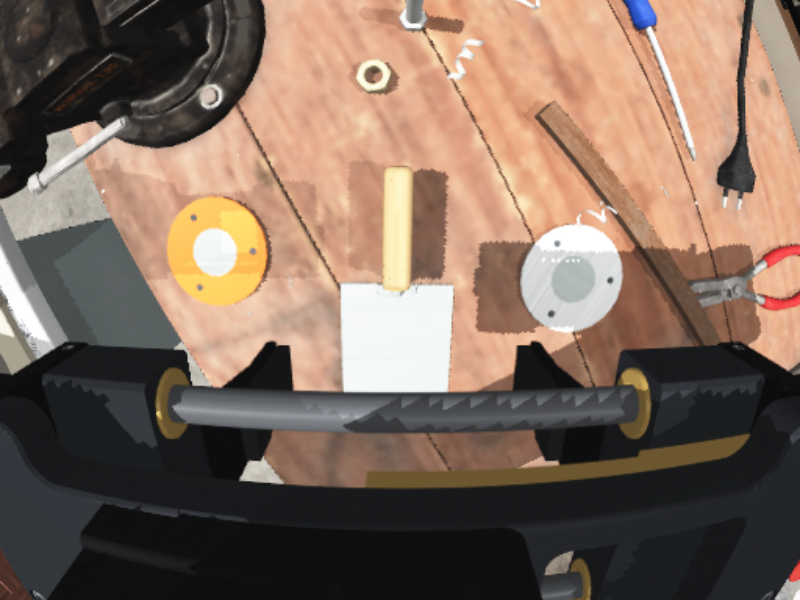

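The silver disc at (572,277) in the 800-px picture is plain metal and lies in front of the batten, so it is the right one. Orange is at (217,250). The knife handle is at (398,228), with the blade below it. Next I descend on the handle.

```bash
python3 - <<'E'
from h import *
p,R=pose()
plan(p,R,[.519,-.1035,.093],toolR(-118.5),1,n=10)
E
```

```text
max 1.0
[0.05, -0.01, 0.29, 0.0, 0.0, 0.0, 1.0, 0.09, -0.02, 0.58, 0.0, 0.0, 0.01, 1.0, 0.14, -0.02, 0.87, 0.0, 0.0, 0.0, 1.0, 0.13, -0.03, 0.87, 0.0, 0.0, 0.01, 1.0, 0.14, -0.02, 0.88, 0.0, 0.0, 0.0, 1.0]
[0.14, -0.03, 0.87, 0.0, 0.0, 0.01, 1.0, 0.14, -0.02, 0.87, 0.0, 0.0, 0.01, 1.0, 0.13, -0.03, 0.87, 0.0, 0.0, 0.0, 1.0, 0.1, -0.01, 0.58, 0.0, 0.0, 0.01, 1.0, 0.04, -0.01, 0.29, 0.0, 0.0, 0.0, 1.0]
```

Emit:
drive_tool(motion=[0.05,-0.01,0.29,0,0,0,1,0.09,-0.02,0.58,0,0,0,1,0.14,-0.02,0.87,0,0,0,1,0.13,-0.03,0.87,0,0,0,1,0.14,-0.02,0.88,0,0,0,1])

```text
t: 4.2
ee_pos: [0.5144, -0.1158, 0.178]
orientation: [-0.0, 0.858, 0.513, -0.0]
force: [-0.3, -0.3, -0.5]
grip_width: 0.998
grip_force: 0.0
```

Emit:
drive_tool(motion=[0.14,-0.03,0.87,0,0,0,1,0.14,-0.02,0.87,0,0,0,1,0.13,-0.03,0.87,0,0,0,1,0.1,-0.01,0.58,0,0,0,1,0.04,-0.01,0.29,0,0,0,1])

```text
t: 4.7
ee_pos: [0.5183, -0.1023, 0.0911]
orientation: [-0.001, 0.858, 0.513, -0.001]
force: [-0.3, 0.2, 0.4]
grip_width: 1.001
grip_force: 0.0
```

```bash
python3 - <<'E'
from h import *
P=env.camera_params('wrist');im=env.snapshot('wrist')
for q,z in [('knife_grip',.042),('knife_edge',.001),('knife',0)]:
    for d in env.landmark_of('wrist',q)[:1]: print(q,round(d['score'],2),np.round(d['uv']),at('wrist',d['uv'],z,P))
p,R=pose();print(p,R.as_matrix(),env.read_state()['force'])
cv2.imwrite('pics/d.png',im)
E
```

```text
knife_grip 0.67 [260. 254.] [ 0.51778211 -0.10373753  0.042     ]
[ 0.51954741 -0.10302552  0.09355685] [[ 4.73252815e-01  8.80926233e-01  8.62615549e-04]
 [ 8.80926628e-01 -4.73252820e-01 -2.11845619e-04]
 [ 2.21614878e-04  8.60157542e-04 -9.99999606e-01]] [-0.13398572 -1.04150395  0.87735889]
```

View pics/d.png

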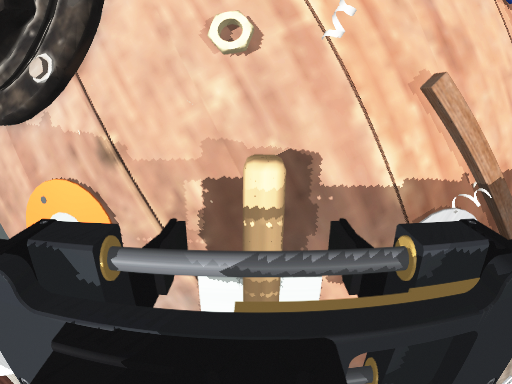

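The handle sits between the fingers at about (265,225), so I close on it.

Emit:
drive_tool(motion=[0,0,0,0,0,0,-1,0,0,0,0,0,0,-1,0,0,0,0,0,0,-1,0,0,0,0,0,0,-1,0,0,0,0,0,0,-1], newtons=60)

```text
t: 5.4
ee_pos: [0.5192, -0.103, 0.0931]
orientation: [0.0, 0.858, 0.513, 0.0]
force: [-0.2, 0.0, 0.7]
grip_width: 0.631
grip_force: 0.0
```

Emit:
drive_tool(motion=[0,0,0,0,0,0,-1,0,0,0,0,0,0,-1,0,0,0,0,0,0,-1,0,0,0,0,0,0,-1,0,0,0,0,0,0,-1])

```text
t: 5.9
ee_pos: [0.5192, -0.1029, 0.093]
orientation: [0.0, 0.858, 0.513, -0.0]
force: [0.6, -0.6, -0.4]
grip_width: 0.222
grip_force: 60.0
```

Emit:
drive_tool(motion=[0,0,-0.3,0,0,0,-1,0,0,-0.6,0,0,0,-1,0,0,-0.6,0,0,0,-1,0,0,-0.6,0,0,0,-1,0,0,-0.3,0,0,0,-1])

```text
t: 6.4
ee_pos: [0.52, -0.103, 0.1555]
orientation: [0.001, 0.858, 0.513, 0.001]
force: [0.5, -0.3, -1.6]
grip_width: 0.224
grip_force: 60.0
```

```bash
python3 - <<'E'
from h import *
p,R=pose();s=env.read_state();print(p,s['joint_pos'],s['force'],s['torque'])
# stage: grip 0.215 behind disc centre along heading (edge 75 short of centre =>  30 mm short of rim)
h=15.6;n=np.array([np.cos(np.radians(h)),np.sin(np.radians(h))])
D=np.array([.629,-.204]);g=D-n*.215;print(g)
c,C=plan(p,R,[g[0],g[1],.15],toolR(h),-1,n=45)
E
```

```text
[ 0.51996117 -0.10299532  0.15546005] [ 0.56963904  0.29300776 -0.52443355  1.84900898  0.16926686  1.04064266
 -0.51483342] [ 0.45832158 -0.27588231 -1.63467577] [-0.02491569 -0.11860824 -0.02786095]
[ 0.42192005 -0.26181776]
max 1.0
[-0.06, 0.0, 0.0, 0.0, 0.0, -0.26, -1.0, -0.11, -0.01, 0.0, 0.0, 0.0, -0.52, -1.0, -0.18, -0.02, 0.01, 0.0, 0.0, -0.78, -1.0, -0.17, -0.03, 0.0, 0.0, 0.0, -0.77, -1.0, -0.17, -0.04, 0.01, 0.0, 0.0, -0.78, -1.0]
[-0.16, -0.05, 0.0, 0.0, 0.01, -0.78, -1.0, -0.17, -0.05, 0.01, 0.0, 0.0, -0.78, -1.0, -0.16, -0.07, 0.0, 0.0, 0.0, -0.78, -1.0, -0.15, -0.07, 0.01, 0.01, 0.0, -0.78, -1.0, -0.16, -0.09, 0.0, 0.0, 0.0, -0.77, -1.0]
[-0.15, -0.09, 0.01, 0.0, 0.0, -0.78, -1.0, -0.14, -0.09, 0.0, 0.0, 0.0, -0.78, -1.0, -0.14, -0.11, 0.01, 0.0, 0.0, -0.78, -1.0, -0.13, -0.11, 0.0, 0.0, 0.0, -0.78, -1.0, -0.12, -0.12, 0.01, 0.0, 0.0, -0.77, -1.0]
[-0.12, -0.13, 0.0, 0.0, 0.01, -0.78, -1.0, -0.11, -0.13, 0.01, 0.0, 0.0, -0.78, -1.0, -0.11, -0.14, 0.0, 0.0, 0.0, -0.78, -1.0, -0.09, -0.15, 0.01, 0.0, 0.0, -0.78, -1.0, -0.09, -0.15, 0.0, 0.0, 0.0, -0.77, -1.0]
[-0.08, -0.
[... 341 characters left out ...]
0.17, 0.01, 0.0, 0.0, -0.78, -1.0, 0.0, -0.18, 0.0, 0.0, 0.0, -0.78, -1.0]
[0.01, -0.17, 0.01, 0.0, 0.0, -0.77, -1.0, 0.02, -0.17, 0.0, 0.0, 0.0, -0.78, -1.0, 0.03, -0.17, 0.01, 0.0, 0.0, -0.78, -1.0, 0.04, -0.17, 0.0, 0.0, 0.0, -0.78, -1.0, 0.05, -0.17, 0.01, 0.0, 0.0, -0.78, -1.0]
[0.06, -0.16, 0.0, 0.0, 0.01, -0.78, -1.0, 0.07, -0.16, 0.01, 0.0, 0.0, -0.77, -1.0, 0.07, -0.16, 0.0, 0.0, 0.0, -0.78, -1.0, 0.08, -0.15, 0.01, 0.01, 0.0, -0.78, -1.0, 0.1, -0.15, 0.0, 0.0, 0.0, -0.78, -1.0]
[0.09, -0.14, 0.01, 0.0, 0.0, -0.78, -1.0, 0.11, -0.14, 0.0, 0.0, 0.0, -0.77, -1.0, 0.12, -0.13, 0.01, 0.0, 0.0, -0.78, -1.0, 0.08, -0.08, 0.0, 0.0, 0.0, -0.52, -1.0, 0.04, -0.04, 0.0, 0.0, 0.0, -0.26, -1.0]
```

Emit:
drive_tool(motion=[-0.06,0,0,0,0,-0.26,-1,-0.11,-0.01,0,0,0,-0.52,-1,-0.17,-0.02,0,0,0,-0.78,-1,-0.17,-0.03,0,0,0,-0.78,-1,-0.17,-0.04,0,0,0,-0.78,-1])

```text
t: 6.9
ee_pos: [0.5096, -0.1178, 0.1524]
orientation: [-0.0, 0.796, 0.605, -0.0]
force: [0.5, -0.4, -2.1]
grip_width: 0.223
grip_force: 60.0
```

Emit:
drive_tool(motion=[-0.16,-0.05,0,0,0,-0.78,-1,-0.16,-0.05,0,0,0,-0.78,-1,-0.16,-0.07,0,0,0,-0.78,-1,-0.16,-0.07,0,0,0,-0.78,-1,-0.16,-0.09,0,0,0,-0.78,-1])

```text
t: 7.4
ee_pos: [0.4982, -0.1362, 0.1524]
orientation: [-0.0, 0.707, 0.707, -0.0]
force: [0.1, -0.3, -2.0]
grip_width: 0.225
grip_force: 60.0
```

Emit:
drive_tool(motion=[-0.15,-0.09,0,0,0,-0.78,-1,-0.14,-0.09,0,0,0,-0.78,-1,-0.14,-0.11,0,0,0,-0.78,-1,-0.13,-0.11,0,0,0,-0.78,-1,-0.12,-0.12,0,0,0,-0.78,-1])

```text
t: 7.9
ee_pos: [0.487, -0.1546, 0.1524]
orientation: [-0.0, 0.604, 0.797, -0.0]
force: [0.3, -0.0, -1.2]
grip_width: 0.223
grip_force: 60.0
```

Emit:
drive_tool(motion=[-0.12,-0.13,0,0,0,-0.78,-1,-0.11,-0.13,0,0,0,-0.78,-1,-0.11,-0.14,0,0,0,-0.78,-1,-0.09,-0.15,0,0,0,-0.78,-1,-0.09,-0.15,0,0,0,-0.78,-1])

```text
t: 8.4
ee_pos: [0.4754, -0.1731, 0.1524]
orientation: [-0.001, 0.491, 0.871, -0.0]
force: [-0.5, -0.0, -0.8]
grip_width: 0.226
grip_force: 60.0
```

Emit:
drive_tool(motion=[-0.08,-0.15,0,0,0,-0.78,-1,-0.07,-0.16,0,0,0,-0.78,-1,-0.06,-0.16,0,0,0,-0.78,-1,-0.05,-0.17,0,0,0,-0.78,-1,-0.04,-0.16,0,0,0,-0.78,-1])

```text
t: 8.9
ee_pos: [0.464, -0.1913, 0.1524]
orientation: [-0.001, 0.368, 0.93, -0.0]
force: [-0.6, 0.3, -1.4]
grip_width: 0.225
grip_force: 60.0
```

Emit:
drive_tool(motion=[-0.03,-0.17,0,0,0,-0.78,-1,-0.02,-0.18,0,0,0,-0.78,-1,-0.02,-0.17,0,0,0,-0.78,-1,-0.01,-0.17,0,0,0,-0.78,-1,0,-0.17,0,0,0,-0.78,-1])

```text
t: 9.4
ee_pos: [0.4526, -0.2096, 0.1524]
orientation: [-0.001, 0.238, 0.971, 0.0]
force: [-0.4, 1.1, -1.4]
grip_width: 0.221
grip_force: 60.0
```

Emit:
drive_tool(motion=[0.01,-0.17,0,0,0,-0.78,-1,0.02,-0.17,0,0,0,-0.78,-1,0.03,-0.17,0,0,0,-0.78,-1,0.04,-0.17,0,0,0,-0.78,-1,0.05,-0.17,0,0,0,-0.78,-1])

```text
t: 9.9
ee_pos: [0.4413, -0.228, 0.1524]
orientation: [-0.0, 0.104, 0.995, 0.0]
force: [-0.3, -0.4, -1.8]
grip_width: 0.226
grip_force: 60.0
```

```bash
python3 - <<'E'
from h import *
p,R=pose();s=env.read_state();print(p,s['joint_pos'],s['force'],s['torque'],s['t'])
c,C=plan(p,R,[.422,-.262,.15],toolR(15.6),-1)
E
```

```text
[ 0.44127893 -0.22804996  0.15244973] [ 1.03125311  0.26045187 -0.71480312  1.92369205  0.19822195  1.02910797
  1.59168064] [-0.27717676 -0.41620623 -1.78511502] [ 0.09695159 -0.0776917   0.03408035] 9.9
max 1.0
[0.02, -0.06, 0.0, 0.0, 0.0, -0.29, -1.0, 0.04, -0.13, 0.01, 0.0, 0.0, -0.57, -1.0, 0.07, -0.18, 0.01, 0.0, 0.0, -0.86, -1.0, 0.08, -0.17, 0.02, 0.0, 0.0, -0.87, -1.0, 0.09, -0.18, 0.01, 0.0, -0.01, -0.86, -1.0]
[0.11, -0.16, 0.01, 0.0, 0.0, -0.86, -1.0, 0.11, -0.16, 0.01, 0.0, 0.0, -0.86, -1.0, 0.12, -0.16, 0.02, 0.01, 0.0, -0.86, -1.0, 0.09, -0.09, 0.0, 0.0, 0.0, -0.58, -1.0, 0.04, -0.05, 0.01, 0.0, 0.0, -0.29, -1.0]
```

Emit:
drive_tool(motion=[0.02,-0.06,0,0,0,-0.29,-1,0.04,-0.13,0.01,0,0,-0.57,-1,0.07,-0.18,0.01,0,0,-0.86,-1,0.08,-0.17,0.01,0,0,-0.86,-1,0.09,-0.18,0.01,0,0,-0.86,-1])

```text
t: 10.4
ee_pos: [0.432, -0.2449, 0.1517]
orientation: [-0.0, -0.015, 1.0, 0.0]
force: [-0.2, -0.2, -1.8]
grip_width: 0.228
grip_force: 60.0
```

Emit:
drive_tool(motion=[0.11,-0.16,0.01,0,0,-0.86,-1,0.11,-0.16,0.01,0,0,-0.86,-1,0.12,-0.16,0.01,0,0,-0.86,-1,0.09,-0.09,0,0,0,-0.58,-1,0.04,-0.05,0,0,0,-0.29,-1])

```text
t: 10.9
ee_pos: [0.4221, -0.2619, 0.1509]
orientation: [-0.0, -0.134, 0.991, 0.0]
force: [0.3, -0.1, -1.2]
grip_width: 0.221
grip_force: 60.0
```

```bash
python3 - <<'E'
from h import *
np.set_printoptions(precision=4,suppress=True)
p,R=pose();s=env.read_state();print(p,R.as_matrix()[:,0],s['joint_pos'],s['t'])
for c in ['wrist','top','scene']:
    P=env.camera_params(c);im=env.snapshot(c);cv2.imwrite(f'{c}1.png',im)
    for q,z in [('disc_center',.0025),('batten',0),('knife_edge',p[2]-.092),('knife',p[2]-.093)]:
        for d in env.landmark_of(c,q)[:2]: print(c,q,round(d['score'],2),np.round(d['uv']),at(c,d['uv'],z,P))
    for q in ['disc','batten','knife']:
        for d in env.trace(c,q)[:1]:
            m=d['region'].astype(np.uint8)
            k=max(cv2.findContours(m,0,1)[0],key=cv2.contourArea)[:,0].astype(float)
            W=np.array([at(c,u,{'disc':.0035,'batten':.016,'knife':p[2]-.091}[q],P)[:2] for u in k]).astype(np.float32)
            print(q,d['score'],cv2.minAreaRect(W),cv2.minEnclosingCircle(W)[0])
im=cv2.imread('wrist1.png');cv2.imwrite('pics/e.png',cv2.resize(im,(800,600)))
E
```

```text
[ 0.4221 -0.2619  0.1509] [-0.9639 -0.2663  0.0004] [ 1.1498  0.2729 -0.7616  1.9235  0.2188  1.0295  2.1332] 10.9
wrist disc_center 0.95 [154. 142.] [ 0.3977 -0.3593  0.0025]
wrist disc_center 0.65 [470. 212.] [ 0.378  -0.0418  0.0025]
disc 0.87 ((0.3712952136993408, -0.04653353989124298), (0.07179386913776398, 0.09235478192567825), 26.609540939331055) (0.37860503792762756, -0.042355895042419434)
knife 0.82 ((0.40835416316986084, -0.26472291350364685), (0.06714128702878952, 0.027057694271206856), 15.304533004760742) (0.4092572331428528, -0.26464617252349854)
top disc_center 0.83 [279. 246.] [ 0.3784 -0.0431  0.0025]
top disc_center 0.81 [326. 164.] [ 0.6309 -0.1929  0.0025]
top batten 0.7 [330. 141.] [ 0.7013 -0.2053 -0.    ]
top knife_edge 0.67 [341. 186.] [ 0.5533 -0.2234  0.0589]
top knife 0.8 [345. 198.] [ 0.5191 -0.2351  0.0579]
disc 0.77 ((0.37860938906669617, -0.04368431121110916), (0.08590332418680191, 0.08647190779447556), 44.37187194824219) (0.38076862692832947, -0.043543241918087006)
batten 0.93 ((0.7042036652565002, -0.211444690823555), (0.018906734883785248, 0.294161915
[... 369 characters left out ...]
 0.65 [296. 158.] [ 0.7005 -0.2156  0.    ]
scene knife_edge 0.84 [324. 156.] [ 0.5721 -0.2288  0.0589]
scene knife 0.98 [341. 165.] [ 0.4977 -0.2376  0.0579]
scene knife 0.64 [308. 165.] [ 0.5492 -0.1475  0.0579]
disc 0.75 ((0.36280784010887146, -0.05229832977056503), (0.04571743309497833, 0.09000375121831894), 34.56657409667969) (0.3731284737586975, -0.045187462121248245)
batten 0.83 ((0.6916082501411438, -0.19920682907104492), (0.037147436290979385, 0.30761274695396423), 15.0165433883667) (0.6901255249977112, -0.1996045857667923)
knife 0.59 ((0.5098565220832825, -0.24622833728790283), (0.09874268621206284, 0.12975898385047913), 13.484025001525879) (0.5098537802696228, -0.2453833669424057)
```

View pics/e.png

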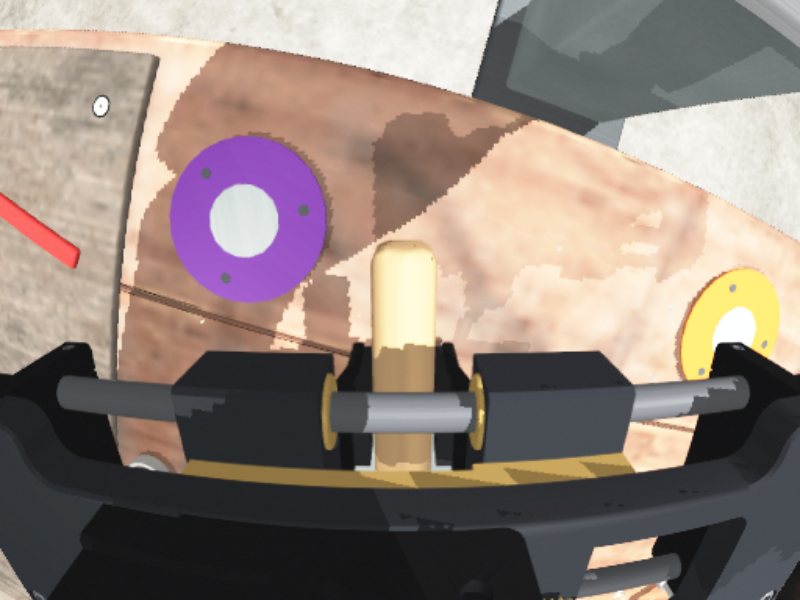

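```bash
python3 - <<'E'
from h import *
p,R=pose()
c,C=plan(p,R,[.422,-.262,.100],toolR(15.4,-1.5),-1,n=10)
E
```

```text
max 1.0
[0.0, 0.0, 0.09, 0.0, 0.02, 0.0, -1.0, 0.0, 0.0, 0.17, 0.0, 0.03, 0.0, -1.0, 0.0, 0.0, 0.25, 0.0, 0.04, 0.0, -1.0, 0.01, 0.0, 0.26, 0.0, 0.05, 0.0, -1.0, 0.0, 0.0, 0.26, 0.0, 0.05, 0.0, -1.0]
[-0.01, 0.0, 0.25, 0.0, 0.04, 0.0, -1.0, 0.0, 0.0, 0.26, 0.0, 0.05, 0.0, -1.0, 0.0, 0.0, 0.25, 0.0, 0.05, 0.0, -1.0, 0.0, 0.0, 0.18, 0.0, 0.03, 0.0, -1.0, 0.0, 0.0, 0.08, 0.0, 0.02, 0.0, -1.0]
```

Emit:
drive_tool(motion=[0,0,0.2,0,0.1,0,-1,0,0,0.6,0,0.1,0,-1,0,0,0.6,0,0.1,0,-1,0,0,0.4,0,0.1,0,-1,0,0,0.2,0,0,0,-1])

```text
t: 12.6
ee_pos: [0.4213, -0.2613, 0.0994]
orientation: [-0.015, -0.134, 0.991, -0.001]
force: [0.2, 0.3, -1.7]
grip_width: 0.221
grip_force: 60.0
```

Emit:
drive_tool(motion=[0,0,0.04,0,0,0,-1,0,0,0,0,0,0,-1,0,0,0.04,0,0,0,-1,0,0,0,0,0,0,-1,0,0,0,0,0,0,-1])

```text
t: 13.1
ee_pos: [0.4219, -0.2621, 0.0996]
orientation: [-0.014, -0.134, 0.991, -0.002]
force: [-0.5, 0.8, -1.5]
grip_width: 0.225
grip_force: 60.0
```

Emit:
drive_tool(motion=[0,0,0.04,0,0,0,-1,0,0,0,0,0,0,-1,0,0,0.04,0,0,0,-1,0,0,0,0,0,0,-1,0,0,0,0,0,0,-1])

```text
t: 13.6
ee_pos: [0.4217, -0.262, 0.0972]
orientation: [-0.014, -0.134, 0.991, -0.002]
force: [0.8, -0.6, -0.3]
grip_width: 0.221
grip_force: 60.0
```

Emit:
drive_tool(motion=[0,0,0.04,0,0,0,-1,0,0,0,0,0,0,-1,0,0,0.02,0,0,0,-1,0,0,0,0,0,0,-1,0,0,0,0,0,0,-1])

```text
t: 14.1
ee_pos: [0.4217, -0.262, 0.0958]
orientation: [-0.014, -0.134, 0.991, -0.002]
force: [-0.8, -0.8, 0.4]
grip_width: 0.223
grip_force: 60.0
```

```bash
python3 - <<'E'
from h import *
s=env.read_state();print(s['ee_pos'],s['force'],s['torque'])
p,R=pose();print(R.as_matrix())
E
```

```text
[ 0.42172211 -0.2620422   0.09583215] [-0.83987115 -0.81244082  0.37716039] [ 0.14102445 -0.16937672 -0.03396821]
[[-9.63743472e-01 -2.65482900e-01 -2.67834099e-02]
 [-2.65374817e-01  9.64115549e-01 -7.57724629e-03]
 [ 2.78339312e-02 -1.94879161e-04 -9.99612542e-01]]
```

Emit:
drive_tool(motion=[-0.2,0,0.01,0,0,0,-1,-0.3,0,-0.01,0,0,0,-1,-0.3,0,-0.01,0,0,0,-1,-0.3,0,-0.01,0,0,0,-1,-0.3,0,-0.01,0,0,0,-1])

```text
t: 14.6
ee_pos: [0.4563, -0.2523, 0.0955]
orientation: [-0.014, -0.134, 0.991, -0.002]
force: [-2.0, -1.1, 1.2]
grip_width: 0.224
grip_force: 60.0
```

Emit:
drive_tool(motion=[-0.2,0,-0.01,0,0,0,-1,-0.2,0,-0.01,0,0,0,-1,-0.2,0,0,0,0,0,-1,-0.2,0,-0.01,0,0,0,-1,-0.2,0,0,0,0,0,-1])

```text
t: 15.1
ee_pos: [0.4799, -0.246, 0.0956]
orientation: [-0.014, -0.134, 0.991, -0.002]
force: [-1.3, 0.4, 1.6]
grip_width: 0.223
grip_force: 60.0
```

```bash
python3 - <<'E'
from h import *
s=env.read_state();print(s['ee_pos'],s['force'],s['torque'])
im=env.snapshot('top');u=proj('top',np.array([.63,-.2,0])).astype(int);print(u)
for d in env.landmark_of('top','disc_center'):print(d['uv'],at('top',d['uv'],.0025))
for d in env.landmark_of('top','knife_edge'):print(d['uv'],at('top',d['uv'],.001))
a=im[u[1]-50:u[1]+50,u[0]-65:u[0]+65];im=env.snapshot('scene');u=proj('scene',np.array([.63,-.2,0])).astype(int)
b=im[u[1]-50:u[1]+50,u[0]-65:u[0]+65]
cv2.imwrite('pics/f.png',cv2.resize(np.hstack([a,b]),None,fx=3,fy=3,interpolation=2))
E
```

```text
[ 0.47986041 -0.2460046   0.09559264] [-1.32739976  0.35550124  1.62646248] [0.09745419 0.01613137 0.00546291]
[328 163]
[328.9, 157.9] [ 0.64849476 -0.20105085  0.0025    ]
[277.0, 244.3] [ 0.38210927 -0.03613721  0.0025    ]
[330.4, 168.7] [ 0.61467739 -0.20522789  0.001     ]
```

View pics/f.png

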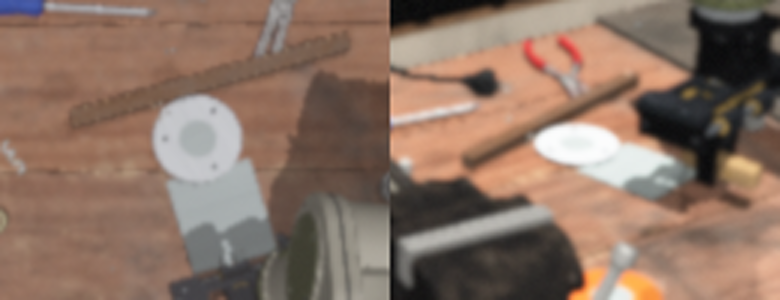

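The disc at (198,138) is against the batten and the blade edge is already about 13 mm under it, well aligned. I continue inward.

Emit:
drive_tool(motion=[-0.3,0,-0.01,0,0,0,-1,-0.3,0,-0.01,0,0,0,-1,-0.3,0,-0.01,0,0,0,-1,-0.3,0,-0.01,0,0,0,-1,-0.3,0,-0.01,0,0,0,-1])

```text
t: 15.8
ee_pos: [0.5164, -0.2358, 0.0957]
orientation: [-0.014, -0.134, 0.991, -0.002]
force: [-1.9, -0.2, 1.2]
grip_width: 0.224
grip_force: 60.0
```

Emit:
drive_tool(motion=[-0.2,0,-0.01,0,0,0,-1,-0.2,0,0,0,0,0,-1,-0.2,0,-0.01,0,0,0,-1,-0.2,0,0,0,0,0,-1,-0.1,0,0,0,0,0,-1])

```text
t: 16.3
ee_pos: [0.5378, -0.23, 0.0957]
orientation: [-0.014, -0.134, 0.991, -0.002]
force: [-1.3, -0.9, 1.6]
grip_width: 0.225
grip_force: 60.0
```

```bash
python3 - <<'E'
from h import *
s=env.read_state();p=s['ee_pos'];print(p,s['force'],s['torque'],'edge s',p[0]*.9641+p[1]*.2656-.0014+.14)
im=env.snapshot('top');u=proj('top',np.array([.63,-.2,0])).astype(int)
for d in env.landmark_of('top','disc_center')[:2]:print(d['uv'],at('top',d['uv'],.0045))
for d in env.landmark_of('top','knife_edge')[:2]:print(d['uv'],at('top',d['uv'],.001))
a=im[u[1]-50:u[1]+50,u[0]-65:u[0]+65]
cv2.imwrite('pics/g.png',cv2.resize(a,None,fx=5,fy=5,interpolation=2))
E
```

```text
[ 0.53782712 -0.2299768   0.09566818] [-1.33459163 -0.94675233  1.63038052] [0.04472638 0.12571153 0.02378162] edge s 0.5960372865081903
[279.5, 244.0] [ 0.38309637 -0.04369008  0.0045    ]
[325.1, 160.8] [ 0.63909617 -0.18862956  0.0045    ]
[329.5, 167.3] [ 0.61910331 -0.20252947  0.001     ]
```

View pics/g.png

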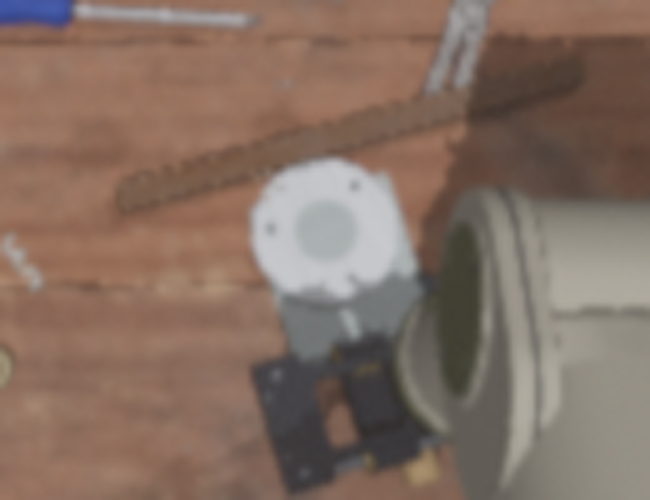

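Emit:
drive_tool(motion=[-0.15,0,0,0,0,0,-1,-0.15,0,-0.01,0,0,0,-1,-0.06,0,0,0,0,0,-1,0,0,0,0,0,0,-1,0,0,0,0,0,0,-1])

```text
t: 16.95
ee_pos: [0.5464, -0.2276, 0.0957]
orientation: [-0.013, -0.134, 0.991, -0.002]
force: [1.0, -1.0, -0.0]
grip_width: 0.228
grip_force: 60.0
```

Emit:
drive_tool(motion=[0,0,-0.03,0,-0.2,0,-1,0,0,-0.03,0,-0.3,0,-1,0,0,-0.03,0,-0.3,0,-1,0.03,0,-0.05,0,-0.3,0,-1,0.06,0,-0.1,0,-0.3,0,-1])

```text
t: 17.45
ee_pos: [0.5435, -0.2283, 0.1016]
orientation: [0.035, -0.134, 0.99, 0.005]
force: [0.2, -0.2, -2.3]
grip_width: 0.232
grip_force: 60.0
```

Emit:
drive_tool(motion=[0.1,0,-0.15,0,0,0,-1,0.1,0,-0.2,0,0,0,-1,0.1,0,-0.2,0,0,0,-1,0.05,0,-0.2,0,0,0,-1,0,0,-0.1,0,0,0,-1])

```text
t: 17.95
ee_pos: [0.5341, -0.2312, 0.1229]
orientation: [0.035, -0.134, 0.99, 0.004]
force: [0.4, 0.7, -2.4]
grip_width: 0.228
grip_force: 60.0
```

```bash
python3 - <<'E'
from h import *
s=env.read_state();p,R=pose();print(p,s['force'],s['torque'],R.as_matrix()[:,0],s['joint_pos'],s['t'])
im=env.snapshot('top');u=proj('top',np.array([.6,-.2,0])).astype(int)
a=im[u[1]-50:u[1]+50,u[0]-65:u[0]+65];im=env.snapshot('scene');u=proj('scene',np.array([.6,-.2,0])).astype(int)
b=im[u[1]-50:u[1]+50,u[0]-65:u[0]+65]
cv2.imwrite('pics/i.png',cv2.resize(np.hstack([a,b]),None,fx=3,fy=3,interpolation=2))
E
```

```text
[ 0.53410115 -0.23118665  0.12291866] [ 0.37010692  0.747534   -2.3601609 ] [ 0.0753394   0.14875776 -0.01389539] [-0.96172202 -0.26487017 -0.07024628] [ 0.96102861  0.47130594 -0.74619327  1.76924718  0.33616483  0.97822175
  1.9371282 ] 17.95
```

View pics/i.png

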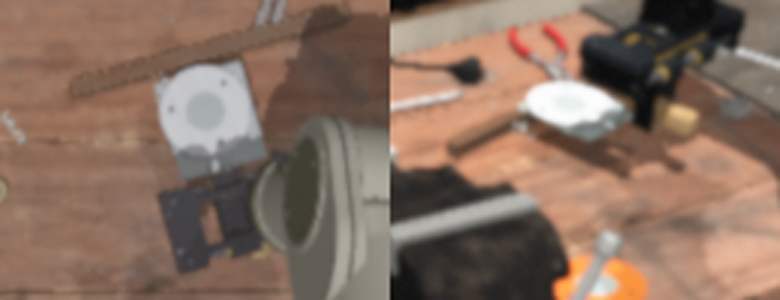

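The disc (207,110 in the left panel) rides well on the blade. Next I locate the tray accurately and plan the carry.

```bash
cat >> h.py <<'E'
def tcp_for(edge,h,pitch):
    K=Rn.from_euler('ZYX',[h,-pitch,0],degrees=True);return np.array(edge)+K.apply([-.140,0,.092])
E
python3 - <<'E'
from h import *
for c in ['top','scene']:
    im=env.snapshot(c);cv2.imwrite(c+'2.png',im)
    for d in env.trace(c,'tray')[:1]:
        k=max(cv2.findContours(d['region'].astype(np.uint8),0,1)[0],key=cv2.contourArea)[:,0].astype(float)
        W=np.array([at(c,u,.016)[:2] for u in k]).astype(np.float32);print(c,d['score'],cv2.minAreaRect(W))
    for d in env.landmark_of(c,'tray')[:1]:print(at(c,d['uv'],0))
p,R=pose()
p1=np.array([.45,-.2,.31]);p2=np.array([.42,.06,.315])
c,C=plan(p,R,p1,toolR(14,4),-1)
c,C=plan(c,C,p2,toolR(8,4),-1)
c,C=plan(c,C,[.33,.37,.30],toolR(4,4),-1)
E
```

```text
top 0.86 ((0.4574545621871948, 0.38358497619628906), (0.16695737838745117, 0.1738475114107132), 8.33678150177002)
[0.45411741 0.37779049 0.        ]
scene 0.56 ((0.44712260365486145, 0.3893893361091614), (0.1882987916469574, 0.1787358969449997), 8.878554344177246)
[0.44360124 0.38564482 0.        ]
max 1.0
[0.1, 0.09, -0.32, 0.0, 0.0, 0.01, -1.0, 0.2, 0.17, -0.64, 0.0, 0.0, 0.03, -1.0, 0.3, 0.26, -0.97, 0.01, 0.0, 0.05, -1.0, 0.29, 0.26, -0.96, 0.0, 0.0, 0.04, -1.0, 0.3, 0.26, -0.96, 0.0, 0.0, 0.05, -1.0]
[0.3, 0.25, -0.97, 0.01, 0.0, 0.04, -1.0, 0.3, 0.26, -0.96, 0.0, 0.0, 0.04, -1.0, 0.31, 0.25, -0.97, 0.0, 0.0, 0.05, -1.0, 0.2, 0.17, -0.64, 0.01, 0.0, 0.03, -1.0, 0.1, 0.08, -0.32, 0.0, 0.0, 0.01, -1.0]
max 1.0
[-0.03, 0.27, 0.0, 0.0, 0.0, 0.04, -1.0, -0.07, 0.53, -0.01, 0.01, 0.0, 0.08, -1.0, -0.1, 0.8, -0.01, 0.01, 0.0, 0.11, -1.0, -0.09, 0.8, -0.01, 0.0, 0.0, 0.12, -1.0, -0.09, 0.8, -0.01, 0.01, 0.0, 0.11, -1.0]
[-0.08, 0.8, -0.01, 0.01, 0.0, 0.12, -1.0, -0.07, 0.8, -0.01, 0.01, 0.0, 0.11, -1.0, -0.07, 0.81, -0.01, 0.01, 0.0, 0.12, -1.0, -0.06, 0.8, -0.01, 0.0, 0.0, 0.11, -1.0, 
[... 363 characters left out ...]
, 0.0, 0.05, -1.0, 0.11, 0.71, 0.03, 0.0, 0.0, 0.06, -1.0, 0.12, 0.71, 0.02, 0.01, 0.0, 0.05, -1.0]
[0.11, 0.71, 0.03, 0.0, 0.0, 0.06, -1.0, 0.12, 0.71, 0.02, 0.0, 0.0, 0.05, -1.0, 0.12, 0.7, 0.03, 0.01, 0.0, 0.06, -1.0, 0.12, 0.71, 0.02, 0.0, 0.0, 0.05, -1.0, 0.13, 0.71, 0.03, 0.01, 0.0, 0.06, -1.0]
[0.13, 0.7, 0.02, 0.0, 0.0, 0.05, -1.0, 0.13, 0.71, 0.03, 0.0, 0.0, 0.06, -1.0, 0.14, 0.7, 0.02, 0.01, 0.0, 0.05, -1.0, 0.13, 0.71, 0.03, 0.0, 0.0, 0.06, -1.0, 0.14, 0.7, 0.02, 0.01, 0.0, 0.05, -1.0]
[0.15, 0.71, 0.02, 0.0, 0.0, 0.06, -1.0, 0.14, 0.7, 0.03, 0.0, 0.0, 0.05, -1.0, 0.15, 0.7, 0.02, 0.01, 0.0, 0.06, -1.0, 0.1, 0.47, 0.01, 0.0, 0.0, 0.04, -1.0, 0.05, 0.23, 0.01, 0.0, 0.0, 0.02, -1.0]
```

Emit:
drive_tool(motion=[0.1,0.09,-0.3,0,0,0,-1,0.2,0.17,-0.6,0,0,0.03,-1,0.3,0.26,-0.9,0,0,0.05,-1,0.3,0.26,-0.95,0,0,0.05,-1,0.3,0.26,-0.95,0,0,0.05,-1])

```text
t: 18.85
ee_pos: [0.4915, -0.215, 0.2135]
orientation: [0.035, -0.128, 0.991, 0.005]
force: [-0.2, -0.7, -1.5]
grip_width: 0.226
grip_force: 60.0
```

Emit:
drive_tool(motion=[0.3,0.26,-0.95,0,0,0.05,-1,0.3,0.26,-0.95,0,0,0.05,-1,0.3,0.25,-0.9,0,0,0.05,-1,0.2,0.17,-0.6,0,0,0,-1,0.1,0.08,-0.3,0,0,0,-1])

```text
t: 19.35
ee_pos: [0.4504, -0.1995, 0.3043]
orientation: [0.035, -0.123, 0.992, 0.004]
force: [0.1, -0.3, -1.6]
grip_width: 0.223
grip_force: 60.0
```

Emit:
drive_tool(motion=[-0.03,0.27,0,0,0,0.04,-1,-0.07,0.53,0,0,0,0.08,-1,-0.1,0.8,-0.01,0,0,0.11,-1,-0.09,0.8,-0.01,0,0,0.12,-1,-0.09,0.8,-0.01,0,0,0.11,-1])

```text
t: 19.85
ee_pos: [0.4409, -0.1178, 0.3035]
orientation: [0.034, -0.107, 0.994, 0.006]
force: [-0.3, 0.4, -1.4]
grip_width: 0.225
grip_force: 60.0
```

Emit:
drive_tool(motion=[-0.08,0.8,-0.01,0,0,0.12,-1,-0.07,0.8,-0.01,0,0,0.11,-1,-0.07,0.8,-0.01,0,0,0.12,-1,-0.06,0.8,-0.01,0,0,0.11,-1,-0.05,0.8,-0.01,0,0,0.12,-1])

```text
t: 20.35
ee_pos: [0.4292, -0.0185, 0.3064]
orientation: [0.034, -0.086, 0.996, 0.006]
force: [0.5, 0.5, -1.9]
grip_width: 0.228
grip_force: 60.0
```

Emit:
drive_tool(motion=[-0.05,0.8,-0.01,0,0,0.11,-1,-0.04,0.8,-0.01,0,0,0.12,-1,-0.03,0.8,-0.02,0,0,0.11,-1,-0.02,0.54,0,0,0,0.08,-1,-0.01,0.26,0,0,0,0.04,-1])

```text
t: 20.85
ee_pos: [0.4201, 0.0609, 0.3083]
orientation: [0.034, -0.071, 0.997, 0.006]
force: [0.7, -0.5, -1.8]
grip_width: 0.228
grip_force: 60.0
```

```bash
python3 - <<'E'
from h import *
s=env.read_state();p,R=pose();print(p,s['force'],R.as_matrix()[:,[0,1]].T,s['joint_pos'],s['t'])
env.snapshot('top')
for d in env.landmark_of('top','disc_center')[:2]:print(d['score'],d['uv'],at('top',d['uv'],.23))
c,C=plan(p,R,[.33,.37,.30],toolR(4,4),-1)
E
```

```text
[0.42006623 0.06089773 0.30834506] [ 0.67851518 -0.53156087 -1.83866349] [[-0.98753044 -0.14131102 -0.06938896]
 [-0.14219638  0.98980642  0.00796532]] [ 1.02497364 -0.25721239 -1.0759221   1.92202781 -0.25105417  1.2824042
  1.73294204] 20.85
0.93 [233.9, 190.0] [0.52942253 0.07953805 0.23      ]
0.9 [382.7, 239.1] [ 0.40716436 -0.28163318  0.23      ]
max 1.0
[0.03, 0.24, 0.01, 0.0, 0.0, 0.02, -1.0, 0.07, 0.47, 0.01, 0.01, 0.0, 0.04, -1.0, 0.11, 0.71, 0.01, 0.01, 0.0, 0.05, -1.0, 0.1, 0.7, 0.02, 0.01, 0.0, 0.06, -1.0, 0.11, 0.71, 0.02, 0.01, 0.0, 0.06, -1.0]
[0.12, 0.71, 0.01, 0.01, 0.0, 0.06, -1.0, 0.11, 0.7, 0.02, 0.01, 0.0, 0.05, -1.0, 0.12, 0.71, 0.01, 0.01, 0.0, 0.06, -1.0, 0.12, 0.7, 0.01, 0.01, 0.0, 0.06, -1.0, 0.13, 0.71, 0.02, 0.01, 0.0, 0.06, -1.0]
[0.13, 0.7, 0.01, 0.01, -0.01, 0.05, -1.0, 0.13, 0.71, 0.01, 0.01, 0.0, 0.06, -1.0, 0.13, 0.7, 0.01, 0.01, 0.0, 0.06, -1.0, 0.14, 0.7, 0.01, 0.01, 0.0, 0.06, -1.0, 0.13, 0.7, 0.01, 0.01, 0.0, 0.05, -1.0]
[0.15, 0.71, 0.02, 0.02, 0.0, 0.06, -1.0, 0.14, 0.7, 0.0, 0.01, 0.0, 0.06, -1.0, 0.15, 0.7, 0.01, 0.01, 0.0, 0.06, -1.0, 0.1, 0.46, 0.01, 0.0, 0.0, 0.03, -1.0, 0.05, 0.24, 0.0, 0.01, 0.0, 0.02, -1.0]
```

Emit:
drive_tool(motion=[0,0.24,0.01,0,0,0.02,-1,0,0.47,0.01,0.01,0,0.04,-1,0.02,0.7,0.01,0.01,0,0.06,-1,0.02,0.7,0.01,0.01,0,0.06,-1,0.02,0.7,0.01,0.01,0,0.06,-1])

```text
t: 21.45
ee_pos: [0.4092, 0.1298, 0.3075]
orientation: [0.034, -0.062, 0.997, 0.006]
force: [-0.1, 0.4, -1.8]
grip_width: 0.228
grip_force: 60.0
```

Emit:
drive_tool(motion=[0.03,0.7,0.01,0.01,0,0.06,-1,0.03,0.7,0.01,0.01,0,0.06,-1,0.03,0.7,0.01,0.01,0,0.06,-1,0.04,0.7,0.01,0.01,0,0.06,-1,0.04,0.7,0.01,0.01,0,0.06,-1])

```text
t: 21.95
ee_pos: [0.3949, 0.2164, 0.3065]
orientation: [0.034, -0.051, 0.998, 0.004]
force: [-0.9, 0.5, -1.6]
grip_width: 0.226
grip_force: 60.0
```

Emit:
drive_tool(motion=[0.04,0.7,0.01,0.01,0,0.06,-1,0.04,0.7,0.01,0.01,0,0.06,-1,0.04,0.7,0.01,0.01,0,0.06,-1,0.05,0.7,0.01,0.01,0,0.06,-1,0.05,0.7,0.01,0.01,0,0.06,-1])

```text
t: 22.45
ee_pos: [0.3766, 0.2976, 0.3083]
orientation: [0.036, -0.04, 0.999, 0.007]
force: [1.7, -0.4, -2.8]
grip_width: 0.222
grip_force: 60.0
```

Emit:
drive_tool(motion=[0.06,0.7,0.01,0.01,0,0.06,-1,0.06,0.7,0,0.01,0,0.06,-1,0.06,0.7,0.01,0.01,0,0.06,-1,0.05,0.46,0.01,0,0,0.03,-1,0.03,0.24,0,0.01,0,0.02,-1])

```text
t: 22.95
ee_pos: [0.3429, 0.347, 0.3171]
orientation: [0.046, -0.034, 0.998, 0.012]
force: [0.0, -0.3, -2.2]
grip_width: 0.224
grip_force: 60.0
```

```bash
python3 - <<'E'
from h import *
s=env.read_state();p,R=pose();print(p,s['force'],s['joint_pos'],s['t'])
im=env.snapshot('top')
for d in env.landmark_of('top','disc_center')[:2]:print(d['score'],d['uv'],at('top',d['uv'],.23))
for d in env.trace('top','tray')[:1]:
        k=max(cv2.findContours(d['region'].astype(np.uint8),0,1)[0],key=cv2.contourArea)[:,0].astype(float)
        W=np.array([at('top',u,.016)[:2] for u in k]).astype(np.float32);print(d['score'],cv2.minAreaRect(W))
T=np.array([.455,.383]);h=4;n=np.array([np.cos(np.radians(h)),np.sin(np.radians(h))])
E=lambda s,z:[*(T+s*n),z]
print('A')
c,C=plan(p,R,tcp_for(E(-.02,.06),h,-1),toolR(h,-1),-1)
print('B')
c,C=plan(c,C,tcp_for(E(-.02,.012),h,-11),toolR(h,-11),-1,n=10)
print(c)
E
```

```text
[0.34290088 0.34700428 0.31714938] [ 0.04879903 -0.30410071 -2.20552023] [ 0.9755007  -0.49940416 -1.46911734  1.77795695 -0.4906352   1.34258915
  1.22921288] 22.95
0.94 [383.8, 237.0] [ 0.41220903 -0.28447684  0.23      ]
0.78 [117.5, 221.4] [0.45421342 0.36506507 0.23      ]
0.74 ((0.3971313238143921, 0.4299459457397461), (0.06673946231603622, 0.12408595532178879), 24.336238861083984)
A
max 1.0
[0.1, 0.04, 0.26, 0.01, 0.07, 0.0, -1.0, 0.19, 0.08, 0.53, 0.03, 0.13, 0.0, -1.0, 0.29, 0.13, 0.8, 0.04, 0.2, -0.01, -1.0, 0.27, 0.12, 0.8, 0.04, 0.19, 0.0, -1.0, 0.26, 0.13, 0.8, 0.03, 0.2, -0.01, -1.0]
[0.25, 0.14, 0.81, 0.04, 0.2, 0.0, -1.0, 0.24, 0.13, 0.81, 0.04, 0.2, -0.01, -1.0, 0.23, 0.13, 0.81, 0.04, 0.19, 0.0, -1.0, 0.15, 0.1, 0.54, 0.03, 0.14, 0.0, -1.0, 0.07, 0.04, 0.28, 0.01, 0.06, -0.01, -1.0]
B
max 1.0
[-0.03, 0.0, 0.04, 0.0, 0.1, 0.0, -1.0, -0.07, 0.0, 0.08, 0.0, 0.21, 0.0, -1.0, -0.09, 0.0, 0.13, 0.0, 0.32, 0.0, -1.0, -0.1, 0.0, 0.12, 0.0, 0.31, 0.0, -1.0, -0.11, 0.0, 0.12, 0.0, 0.31, 0.0, -1.0]
[-0.1, 0.0, 0.11, 0.0, 0.31, 0.0, -1.0, -0.11, 0.0, 0.12, 0.0, 0.32, 0.0, -1.0, -0.11, 0.0, 0.11, 0.0, 0.31, 0.0, -1.0, -0.08, 0.0, 0.07, 0.0, 0.21, 0.0, -1.0, -0.04, 0.0, 0.03, 0.0, 0.1, 0.0, -1.0]
[0.31560291 0.37317441 0.12912139]
```

Joints 2 and 3 have run onto their limits: the elbow swivel hasn't followed. I fit the kinematics from the logged samples to find a feasible route.

```bash
cat > kin.py <<'E'
import numpy as np, itertools
from scipy.spatial.transform import Rotation as Rn
from scipy.optimize import least_squares
lim=np.array([[-2.6,2.6],[-.5,2.12],[-1.47,1.34],[.16,2.42],[-1.27,4.41],[.06,2.06],[-2.6,2.6]])
S=[([1.168,.332,-.065,1.46,.022,1.35,-.088],[.232,-.58,.292],[0.9287,.3706,0]),
([.56963904,.29300776,-.52443355,1.84900898,.16926686,1.04064266,-.51483342],[.51996,-.103,.15546],[.4733,.8809,0]),
([1.1498,.2729,-.7616,1.9235,.2188,1.0295,2.1332],[.4221,-.2619,.1509],[-.9639,-.2663,.0004]),
([1.03125311,.26045187,-.71480312,1.92369205,.19822195,1.02910797,1.59168064],[.44128,-.22805,.15245],None),
([.96102861,.47130594,-.74619327,1.76924718,.33616483,.97822175,1.9371282],[.5341,-.23119,.12292],[-.96172202,-.26487017,-.07024628]),
([1.02497364,-.25721239,-1.0759221,1.92202781,-.25105417,1.2824042,1.73294204],[.42006623,.06089773,.30834506],[-.98753,-.14131,-.06939]),
([.9755007,-.49940416,-1.46911734,1.77795695,-.4906352,1.34258915,1.22921288],[.3429,.347,.31715],None)]
def fk(q,P,sg):
    ax=['z','y','z','y','z','y','z'];R=Rn.identity();p=np.array([P[5],0,P[0]])
    off=[None,[P[6],0,0],[0,0,P[1]],[P[4],0,0],[0,0,P[2]],None,None]
    for i in range(7):
        R=R*Rn.from_euler(ax[i],sg[i]*q[i])
        if off[i] is not None:p=p+R.apply(off[i])
    return p+R.apply([0,0,P[3]]),R*Rn.from_euler('z',P[7])
def fit():
    best=None
    for s in itertools.product([1,-1],repeat=4):
        sg=[s[0],1,s[1],1,s[2],1,s[3]]
        def res(P):
            r=[]
            for q,p,x in S:
                a,R=fk(q,P,sg);r+=list(a-p)
                if x: r+=list(.3*(R.apply([1,0,0])-x))
            return r
        for y0 in (0,1.57,3.1,-1.57):
            o=least_squares(res,[.1,.4,.4,.2,0,0,0,y0])
            if best is None or o.cost<best[0]: best=(o.cost,o.x,sg,np.abs(o.fun).max())
    return best
if __name__=='__main__':
    b=fit();print(b);np.save('kin.npy',np.array([b[1],b[2]+[0]]))
E
python3 kin.py
```

```text
(np.float64(0.00045732699045111715), array([ 0.45583197,  0.41804255,  0.46599679,  0.4859033 , -0.03469466,
       -0.04002486,  0.04341311,  1.57110039]), [-1, 1, -1, 1, -1, 1, -1], np.float64(0.018194235168246004))
```

```bash
python3 - <<'E'
s=open('kin.py').read()
s=s.replace("off=[None,[P[6],0,0],[0,0,P[1]],[P[4],0,0],[0,0,P[2]],None,None]","off=[None,[P[6],P[8],0],[P[9],0,P[1]],[P[4],P[11],0],[0,0,P[2]],[P[10],0,0],None]")
s=s.replace("0,0,0,y0]","0,0,0,y0,0,0,0,0]")
s=s.replace("[[-2.6","[[-2.6").replace("b[2]+[0]","b[2]+[0]*5")
open('kin.py','w').write(s)
E
python3 kin.py
```

```text
(np.float64(8.951636238413162e-08), array([ 2.58619093e-01,  4.48382275e-01,  4.88500649e-01,  2.83079607e-01,
       -1.38533065e-04,  6.83498701e-05,  4.24861920e-05,  1.57110039e+00,
       -2.16534322e-02,  5.06462617e-04, -6.29406100e-04, -2.39239081e-02]), [-1, 1, -1, 1, -1, 1, -1], np.float64(0.0003090956019870028))
```

```bash
cat > sim.py <<'E'
from kin import *
from h import toolR,tcp_for
K=np.load('kin.npy');P=K[0];sg=K[1].astype(int)[:7]
def ik(q,p,R,w=.02,qr=None):
    qr=q if qr is None else qr
    def f(x):
        a,A=fk(x,P,sg);return np.r_[(a-p)*10,(R.inv()*A).as_rotvec()*3,w*(x-qr)]
    o=least_squares(f,np.clip(q,lim[:,0]+1e-6,lim[:,1]-1e-6),bounds=(lim[:,0]-1e-9,lim[:,1]+1e-9));e=f(o.x)[:6]
    return o.x,np.abs(e[:3]).max()/10*1000,np.degrees(np.abs(e[3:6]).max()/3)
def run(q,wps,n=15,v=True):
    p,R=fk(q,P,sg)
    for tp,TR in wps:
        tp=np.array(tp);rv=(R.inv()*TR).as_rotvec()
        for k in range(1,n+1): q,e,er=ik(q,p+(tp-p)*k/n,R*Rn.from_rotvec(rv*k/n))
        p,R=tp,TR
        if v: print(np.round(tp,3),np.round(q,2),'err',round(e,1),round(er,1))
    return q
E
python3 - <<'E'
from sim import *
q=np.array([.9755007,-.499,-1.469,1.77795695,-.4906352,1.34258915,1.22921288])
T=np.array([.455,.383])
def E(s,z,h): n=np.array([np.cos(np.radians(h)),np.sin(np.radians(h))]);return [*(T+s*n),z]
for h in (4,-20,-45,30,50):
    print(h);run(q,[(tcp_for(E(-.02,z,h),h,t),toolR(h,t)) for z,t in [(.12,0),(.06,-1),(.012,-11),(.008,-25)]])
print('family, h=4, final')
for j1 in (-1,-.6,-.2,.2,.6):
    q0=np.array([j1,.2,0,2,0,1,.5]);x,e,er=ik(q0,np.array(tcp_for(E(-.02,.008,4),4,-25)),toolR(4,-25),.02);print(np.round(x,2),e,er)
E
```

```text
4
[0.295 0.372 0.212] [ 0.81 -0.5  -1.47  1.99 -0.56  1.18  1.19] err 21.4 3.5
[0.297 0.372 0.154] [ 0.78 -0.5  -1.47  2.1  -0.62  1.06  1.23] err 35.0 5.4
[0.315 0.373 0.129] [ 0.86 -0.5  -1.47  2.12 -0.7   1.13  1.34] err 52.5 9.8
[0.347 0.375 0.151] [ 0.99 -0.5  -1.47  2.04 -0.73  1.33  1.4 ] err 77.7 16.1
-20
[0.305 0.438 0.212] [ 0.76 -0.5  -1.47  1.96 -0.6   1.13  0.72] err 46.7 8.9
[0.306 0.437 0.154] [ 0.73 -0.5  -1.47  2.07 -0.65  1.02  0.77] err 59.6 10.8
[0.324 0.431 0.129] [ 0.82 -0.5  -1.47  2.1  -0.79  1.07  0.91] err 67.6 12.5
[0.354 0.42  0.151] [ 0.98 -0.5  -1.47  2.06 -0.89  1.26  1.02] err 79.3 13.9
-45
[0.342 0.496 0.212] [ 0.76 -0.5  -1.47  1.93 -0.64  1.07  0.29] err 78.2 14.2
[0.343 0.495 0.154] [ 0.73 -0.5  -1.47  2.03 -0.69  0.97  0.34] err 89.8 15.5
[0.356 0.482 0.129] [ 0.81 -0.5  -1.47  2.09 -0.86  0.99  0.49] err 87.0 15.9
[0.379 0.459 0.151] [ 0.96 -0.5  -1.47  2.07 -1.02  1.14  0.64] err 82.9 15.9
30
[0.316 0.303 0.212] [ 0.94 -0.5  -1.47  2.02 -0.54  1.2   1.77] err 7.2 1.7
[0.318 0.304 0.154] [ 0.9  -0.5  -1.47  2.13 -0.59  1.08  1.81] err 20.9 4.8
[0
[... 215 characters left out ...]
2.25] err 7.9 1.7
[0.353 0.262 0.154] [ 1.02 -0.5  -1.47  2.13 -0.58  1.07  2.27] err 23.1 4.8
[0.365 0.276 0.129] [ 0.99 -0.5  -1.47  2.13 -0.52  1.11  2.22] err 49.7 11.1
[0.386 0.3   0.151] [ 0.99 -0.5  -1.47  2.03 -0.43  1.27  2.16] err 77.0 18.9
family, h=4, final
[-0.74  0.43 -0.03  1.7  -0.27  1.36  0.97] 0.00735007991303771 0.002402376845218929
[-0.61  0.44 -0.2   1.69 -0.21  1.36  0.92] 0.005907689433870544 0.002033220800333821
[-0.48  0.46 -0.36  1.68 -0.14  1.35  0.87] 0.004998405897738145 0.0017564697429071241
[-0.36  0.48 -0.51  1.68 -0.08  1.35  0.81] 0.005672524158228942 0.0015733416646835936
[-0.26  0.52 -0.64  1.67 -0.01  1.35  0.76] 0.008424349507485385 0.001983824165874119
```

```bash
python3 - <<'E'
from sim import *
q5=np.array(S[4][0]);
q=run(q5,[([.45,-.2,.31],toolR(14,4)),([.42,.061,.308],toolR(8,4))]);print('true',S[5][0])
T=np.array([.455,.383])
def E(s,z,h): n=np.array([np.cos(np.radians(h)),np.sin(np.radians(h))]);return [*(T+s*n),z]
fin=[(tcp_for(E(-.02,z,4),4,t),toolR(4,t)) for z,t in [(.14,0),(.06,-1),(.012,-11),(.008,-25)]]
q7=np.array(S[6][0])
def cyl(r,az,z,h,t=3): a=np.radians(az);return ([r*np.cos(a),r*np.sin(a),z],toolR(h,t))
print('A: back, then whole-arm swing')
q=run(q7,[([.42,.06,.31],toolR(8,4)),cyl(.5,-20,.31,15)])
for h1 in (50,80,110):
    print('h1',h1);run(q,[cyl(.5,15,.31,15+(h1-15)/2),cyl(.5,48,.31,h1)]+fin)
print('B: more radius'); 
q=run(q7,[([.42,.06,.31],toolR(8,4)),cyl(.6,-30,.31,15),cyl(.6,-60,.31,15)])
for h1 in (50,80,110):
    print('h1',h1);run(q,[cyl(.6,-20,.31,15),cyl(.55,15,.31,15+(h1-15)/2),cyl(.5,48,.31,h1)]+fin)
E
```

```text
[ 0.45 -0.2   0.31] [ 1.17  0.05 -0.83  1.77 -0.    1.28  2.16] err 0.0 0.0
[0.42  0.061 0.308] [ 1.01 -0.25 -1.07  1.92 -0.24  1.28  1.72] err 0.0 0.0
true [1.02497364, -0.25721239, -1.0759221, 1.92202781, -0.25105417, 1.2824042, 1.73294204]
A: back, then whole-arm swing
[0.42 0.06 0.31] [ 1.02 -0.26 -1.07  1.92 -0.24  1.28  1.73] err 0.0 0.0
[ 0.47  -0.171  0.31 ] [ 1.15  0.09 -0.91  1.75  0.05  1.3   2.07] err 0.0 0.0
h1 50
[0.483 0.129 0.31 ] [ 0.77  0.13 -1.18  1.74  0.12  1.3   1.71] err 0.0 0.0
[0.335 0.372 0.31 ] [ 0.32  0.19 -1.35  1.74  0.2   1.31  1.37] err 0.0 0.0
[0.295 0.372 0.232] [ 0.12  0.2  -1.19  1.88  0.2   1.2   0.5 ] err 0.0 0.0
[0.297 0.372 0.154] [ 0.01  0.34 -1.12  1.95  0.33  1.07  0.4 ] err 0.0 0.0
[0.315 0.373 0.129] [ 0.    0.51 -1.06  1.86  0.31  1.15  0.47] err 0.0 0.0
[0.347 0.375 0.151] [ 0.    0.68 -1.04  1.66  0.23  1.39  0.57] err 0.0 0.0
h1 80
[0.483 0.129 0.31 ] [ 0.78  0.14 -1.19  1.74  0.11  1.3   1.97] err 0.0 0.0
[0.335 0.372 0.31 ] [ 0.34  0.21 -1.37  1.74  0.2   1.32  1.9 ] err 0.0 0.0
[0.295 0.372 0.232] [ 0.07  0.18 -1.14  1.88  0.18  1.1
[... 1875 characters left out ...]
.0 0.0
[0.315 0.373 0.129] [-0.    0.51 -1.06  1.86  0.31  1.15  0.47] err 0.0 0.0
[0.347 0.375 0.151] [ 0.    0.67 -1.03  1.66  0.22  1.39  0.57] err 0.0 0.0
h1 110
[ 0.564 -0.205  0.31 ] [ 1.09  0.43 -1.05  1.5   0.36  1.39  1.86] err 0.0 0.0
[0.531 0.142 0.31 ] [ 0.73  0.41 -1.31  1.61  0.37  1.38  2.04] err 0.0 0.0
[0.335 0.372 0.31 ] [ 0.38  0.31 -1.47  1.72  0.28  1.36  2.35] err 0.0 0.0
[0.295 0.372 0.232] [ 0.06  0.18 -1.13  1.88  0.17  1.19  0.52] err 0.0 0.0
[0.297 0.372 0.154] [-0.03  0.31 -1.06  1.95  0.3   1.06  0.42] err 0.0 0.0
[0.315 0.373 0.129] [-0.03  0.49 -1.02  1.86  0.28  1.14  0.49] err 0.0 0.0
[0.347 0.375 0.151] [-0.02  0.65 -0.99  1.66  0.2   1.38  0.59] err 0.0 0.0
```

```bash
python3 - <<'E'
from sim import *
T=np.array([.455,.383])
def E(s,z,h): n=np.array([np.cos(np.radians(h)),np.sin(np.radians(h))]);return [*(T+s*n),z]
fin=[(tcp_for(E(-.02,z,4),4,t),toolR(4,t)) for z,t in [(.14,0),(.06,-1),(.012,-11),(.008,-25)]]
q7=np.array(S[6][0])
def cyl(r,az,z,h,t=3): a=np.radians(az);return ([r*np.cos(a),r*np.sin(a),z],toolR(h,t))
for az in (0,10,20):
  for h1 in (30,50):
    print(az,h1);run(q7,[cyl(.5,az,.31,12),cyl(.5,48,.31,h1)]+fin)
E
```

```text
0 30
[0.5  0.   0.31] [ 1.17  0.2  -1.36  1.74  0.2   1.31  1.55] err 0.0 0.0
[0.335 0.372 0.31 ] [ 0.95 -0.5  -1.47  1.78 -0.52  1.35  1.66] err 9.0 2.0
[0.295 0.372 0.232] [ 0.83 -0.5  -1.47  1.95 -0.55  1.22  1.18] err 17.5 2.9
[0.297 0.372 0.154] [ 0.78 -0.5  -1.47  2.1  -0.62  1.06  1.23] err 35.0 5.4
[0.315 0.373 0.129] [ 0.86 -0.5  -1.47  2.12 -0.7   1.13  1.34] err 52.5 9.8
[0.347 0.375 0.151] [ 0.99 -0.5  -1.47  2.04 -0.73  1.33  1.4 ] err 77.7 16.1
0 50
[0.5  0.   0.31] [ 1.17  0.2  -1.36  1.74  0.2   1.31  1.55] err 0.0 0.0
[0.335 0.372 0.31 ] [ 0.35  0.22 -1.4   1.74  0.23  1.32  1.35] err 0.0 0.0
[0.295 0.372 0.232] [ 0.14  0.21 -1.22  1.88  0.21  1.2   0.49] err 0.0 0.0
[0.297 0.372 0.154] [ 0.03  0.35 -1.14  1.95  0.34  1.07  0.39] err 0.0 0.0
[0.315 0.373 0.129] [ 0.01  0.52 -1.08  1.86  0.33  1.16  0.46] err 0.0 0.0
[0.347 0.375 0.151] [ 0.01  0.69 -1.05  1.66  0.24  1.4   0.56] err 0.0 0.0
10 30
[0.492 0.087 0.31 ] [ 1.62 -0.5  -1.47  1.78 -0.54  1.35  2.03] err 11.5 2.0
[0.335 0.372 0.31 ] [ 0.95 -0.5  -1.47  1.78 -0.52  1.35  1.66] err 9.0 2.0
[0.295 0.372 0.232] 
[... 992 characters left out ...]

[0.297 0.372 0.154] [ 0.78 -0.5  -1.47  2.1  -0.62  1.06  1.23] err 35.0 5.4
[0.315 0.373 0.129] [ 0.86 -0.5  -1.47  2.12 -0.7   1.13  1.34] err 52.5 9.8
[0.347 0.375 0.151] [ 0.99 -0.5  -1.47  2.04 -0.73  1.33  1.4 ] err 77.7 16.1
20 50
[0.47  0.171 0.31 ] [ 1.44 -0.5  -1.47  1.78 -0.53  1.35  1.85] err 11.0 2.0
[0.335 0.372 0.31 ] [ 0.96 -0.5  -1.47  1.78 -0.54  1.35  2.03] err 8.6 2.0
[0.295 0.372 0.232] [ 0.83 -0.5  -1.47  1.95 -0.55  1.22  1.18] err 17.5 2.9
[0.297 0.372 0.154] [ 0.78 -0.5  -1.47  2.1  -0.62  1.06  1.23] err 35.0 5.4
[0.315 0.373 0.129] [ 0.86 -0.5  -1.47  2.12 -0.7   1.13  1.34] err 52.5 9.8
[0.347 0.375 0.151] [ 0.99 -0.5  -1.47  2.04 -0.73  1.33  1.4 ] err 77.7 16.1
```

```bash
python3 - <<'E'
from h import *
p,R=pose()
c,C=plan(p,R,[.42,.06,.31],toolR(8,4),-1,n=15)
c,C=plan(c,C,[.47,-.171,.31],toolR(15,3),-1,n=15)
E
```

```text
max 1.0
[-0.06, -0.3, 0.01, 0.01, 0.01, -0.03, -1.0, -0.11, -0.6, 0.01, 0.01, 0.02, -0.05, -1.0, -0.17, -0.89, 0.02, 0.01, 0.02, -0.08, -1.0, -0.17, -0.9, 0.02, 0.02, 0.03, -0.08, -1.0, -0.16, -0.9, 0.02, 0.02, 0.02, -0.08, -1.0]
[-0.15, -0.89, 0.02, 0.01, 0.03, -0.08, -1.0, -0.15, -0.9, 0.02, 0.02, 0.02, -0.08, -1.0, -0.15, -0.9, 0.03, 0.02, 0.03, -0.08, -1.0, -0.14, -0.9, 0.02, 0.02, 0.03, -0.08, -1.0, -0.13, -0.91, 0.02, 0.01, 0.02, -0.09, -1.0]
[-0.13, -0.9, 0.03, 0.02, 0.03, -0.08, -1.0, -0.12, -0.9, 0.03, 0.02, 0.02, -0.08, -1.0, -0.12, -0.91, 0.02, 0.01, 0.03, -0.08, -1.0, -0.08, -0.6, 0.02, 0.01, 0.02, -0.05, -1.0, -0.04, -0.3, 0.01, 0.01, 0.01, -0.03, -1.0]
max 1.0
[-0.02, -0.24, 0.0, 0.0, 0.01, -0.04, -1.0, -0.03, -0.49, 0.0, -0.01, 0.01, -0.09, -1.0, -0.05, -0.72, 0.01, -0.01, 0.02, -0.14, -1.0, -0.04, -0.73, 0.0, 0.0, 0.02, -0.13, -1.0, -0.03, -0.72, 0.0, -0.01, 0.02, -0.14, -1.0]
[-0.03, -0.73, 0.0, -0.01, 0.01, -0.13, -1.0, -0.01, -0.73, 0.01, -0.01, 0.02, -0.14, -1.0, -0.02, -0.72, 0.0, -0.01, 0.02, -0.13, -1.0, 0.0, -0.73, 0.0, -0.01, 0.02, -0.13, -1.0, 0.0, -0.73, 0.0, 0.0, 0.02, -0.14, -1.0]
[0.01, -0.73, 0.0, -0.01, 0.02, -0.13, -1.0, 0.01, -0.72, 0.0, -0.01, 0.02, -0.14, -1.0, 0.03, -0.73, 0.0, -0.01, 0.02, -0.13, -1.0, 0.01, -0.48, 0.0, 0.0, 0.01, -0.09, -1.0, 0.02, -0.25, 0.0, -0.01, 0.0, -0.04, -1.0]
```

Emit:
drive_tool(motion=[-0.06,-0.3,0.01,0.01,0.01,-0.03,-1,-0.11,-0.6,0.01,0.01,0.02,-0.05,-1,-0.17,-0.9,0.02,0.01,0.02,-0.08,-1,-0.17,-0.9,0.02,0.02,0.03,-0.08,-1,-0.16,-0.9,0.02,0.02,0.02,-0.08,-1])

```text
t: 23.6
ee_pos: [0.3676, 0.2551, 0.3145]
orientation: [0.042, -0.044, 0.998, 0.009]
force: [0.8, -0.1, -1.3]
grip_width: 0.222
grip_force: 60.0
```

Emit:
drive_tool(motion=[-0.15,-0.9,0.02,0.01,0.03,-0.08,-1,-0.15,-0.9,0.02,0.02,0.02,-0.08,-1,-0.15,-0.9,0.03,0.02,0.03,-0.08,-1,-0.14,-0.9,0.02,0.02,0.03,-0.08,-1,-0.13,-0.9,0.02,0.01,0.02,-0.08,-1])

```text
t: 24.1
ee_pos: [0.3965, 0.145, 0.3116]
orientation: [0.038, -0.058, 0.998, 0.006]
force: [0.9, -0.2, -1.8]
grip_width: 0.224
grip_force: 60.0
```

Emit:
drive_tool(motion=[-0.13,-0.9,0.03,0.02,0.03,-0.08,-1,-0.12,-0.9,0.03,0.02,0.02,-0.08,-1,-0.12,-0.9,0.02,0.01,0.03,-0.08,-1,-0.08,-0.8,0.02,0.01,0.02,-0.05,-1,-0.04,-0.7,0.01,0.01,0.01,-0.05,-1])

```text
t: 24.6
ee_pos: [0.4218, 0.0424, 0.3092]
orientation: [0.034, -0.069, 0.997, 0.003]
force: [0.2, -0.3, -2.1]
grip_width: 0.222
grip_force: 60.0
```

Emit:
drive_tool(motion=[-0.02,-0.7,0,0,0.01,-0.08,-1,-0.03,-0.7,0,-0.01,0.01,-0.1,-1,-0.04,-0.7,0.01,-0.01,0.02,-0.14,-1,-0.04,-0.7,0,0,0.02,-0.14,-1,-0.03,-0.7,0,-0.01,0.02,-0.14,-1])

```text
t: 25.1
ee_pos: [0.4396, -0.0423, 0.3099]
orientation: [0.032, -0.091, 0.995, 0.003]
force: [-0.7, -0.4, -3.3]
grip_width: 0.226
grip_force: 60.0
```

Emit:
drive_tool(motion=[-0.03,-0.7,0,-0.01,0.01,-0.13,-1,-0.01,-0.7,0,-0.01,0.02,-0.14,-1,-0.01,-0.7,0,-0.01,0.02,-0.13,-1,0,-0.5,0,-0.01,0.02,-0.13,-1,0,-0.3,0,0,0.02,-0.1,-1])

```text
t: 25.6
ee_pos: [0.455, -0.113, 0.3101]
orientation: [0.029, -0.113, 0.993, 0.003]
force: [0.0, 0.8, -2.9]
grip_width: 0.22
grip_force: 60.0
```

```bash
python3 - <<'E'
from h import *
from sim import run
s=env.read_state();p,R=pose();q=np.array(s['joint_pos']);print(p,s['force'],np.round(q,2),s['t'],R.as_matrix()[:,0])
T=np.array([.455,.383])
def E(s,z,h): n=np.array([np.cos(np.radians(h)),np.sin(np.radians(h))]);return [*(T+s*n),z]
fin=[(tcp_for(E(-.02,z,4),4,t),toolR(4,t)) for z,t in [(.14,0),(.06,-1),(.012,-11),(.008,-25)]]
def cyl(r,az,z,h,t=3): a=np.radians(az);return (np.array([r*np.cos(a),r*np.sin(a),z]),toolR(h,t))
a,b=cyl(.5,15,.31,30),cyl(.5,46,.31,50)
run(q,[a,b]+fin)
c,C=plan(p,R,*a,-1);c,C=plan(c,C,*b,-1)
E
```

```text
[ 0.45503543 -0.11300361  0.31008472] [ 0.04098072  0.78012005 -2.87186723] [ 1.11 -0.02 -0.92  1.82 -0.04  1.28  2.  ] 25.6 [-0.97303445 -0.223341   -0.05764341]
[0.483 0.129 0.31 ] [ 0.77  0.13 -1.18  1.74  0.12  1.3   1.66] err 0.0 0.0
[0.347 0.36  0.31 ] [ 0.35  0.19 -1.35  1.74  0.2   1.31  1.41] err 0.0 0.0
[0.295 0.372 0.232] [ 0.12  0.2  -1.2   1.88  0.2   1.2   0.5 ] err 0.0 0.0
[0.297 0.372 0.154] [ 0.02  0.34 -1.12  1.95  0.33  1.07  0.4 ] err 0.0 0.0
[0.315 0.373 0.129] [ 0.    0.51 -1.07  1.86  0.31  1.15  0.46] err 0.0 0.0
[0.347 0.375 0.151] [ 0.01  0.68 -1.04  1.66  0.23  1.39  0.57] err 0.0 0.0
max 1.0
[-0.08, 0.24, 0.0, -0.01, 0.0, -0.11, -1.0, -0.17, 0.47, 0.02, -0.01, 0.01, -0.22, -1.0, -0.27, 0.7, 0.01, -0.02, 0.0, -0.33, -1.0, -0.28, 0.69, 0.02, -0.01, 0.01, -0.32, -1.0, -0.3, 0.69, 0.01, -0.02, 0.0, -0.33, -1.0]
[-0.31, 0.68, 0.02, -0.02, 0.01, -0.33, -1.0, -0.33, 0.68, 0.02, -0.02, 0.01, -0.33, -1.0, -0.35, 0.67, 0.02, -0.01, 0.0, -0.32, -1.0, -0.36, 0.65, 0.02, -0.02, 0.01, -0.33, -1.0, -0.37, 0.65, 0.02, -0.02, 0.0, -0.33, -1.0]
[-0.39, 0.65, 0.02, -0.02, 0.
[... 151 characters left out ...]
0.15, 0.2, 0.01, -0.01, 0.01, -0.11, -1.0]
max 1.0
[0.0, 0.27, 0.0, -0.01, 0.0, -0.13, -1.0, 0.0, 0.55, 0.0, -0.01, 0.0, -0.25, -1.0, -0.01, 0.82, 0.0, -0.02, 0.0, -0.39, -1.0, -0.04, 0.83, 0.0, -0.02, 0.0, -0.38, -1.0, -0.06, 0.82, 0.01, -0.02, 0.0, -0.39, -1.0]
[-0.08, 0.81, 0.0, -0.02, 0.0, -0.38, -1.0, -0.1, 0.82, 0.01, -0.02, 0.0, -0.39, -1.0, -0.13, 0.81, 0.0, -0.02, 0.0, -0.38, -1.0, -0.14, 0.81, 0.01, -0.02, 0.0, -0.38, -1.0, -0.17, 0.81, 0.01, -0.02, 0.0, -0.39, -1.0]
[-0.19, 0.8, 0.01, -0.02, 0.0, -0.38, -1.0, -0.21, 0.79, 0.01, -0.02, 0.0, -0.39, -1.0, -0.24, 0.79, 0.01, -0.02, 0.0, -0.38, -1.0, -0.16, 0.52, 0.01, -0.01, 0.0, -0.26, -1.0, -0.09, 0.26, 0.0, -0.01, 0.0, -0.12, -1.0]
```

Emit:
drive_tool(motion=[-0.08,0.24,0,-0.01,0,-0.11,-1,-0.17,0.47,0.02,-0.01,0.01,-0.22,-1,-0.27,0.7,0.01,-0.02,0,-0.33,-1,-0.28,0.7,0.02,-0.01,0.01,-0.33,-1,-0.3,0.7,0.01,-0.02,0,-0.33,-1])

```text
t: 26.1
ee_pos: [0.4633, -0.0338, 0.3104]
orientation: [0.028, -0.16, 0.987, 0.004]
force: [0.1, -0.5, -1.8]
grip_width: 0.225
grip_force: 60.0
```

Emit:
drive_tool(motion=[-0.31,0.68,0.02,-0.02,0.01,-0.33,-1,-0.33,0.68,0.02,-0.02,0.01,-0.33,-1,-0.35,0.67,0.02,-0.01,0,-0.32,-1,-0.36,0.65,0.02,-0.02,0.01,-0.33,-1,-0.37,0.65,0.02,-0.02,0,-0.33,-1])

```text
t: 26.6
ee_pos: [0.474, 0.0581, 0.3101]
orientation: [0.027, -0.216, 0.976, 0.006]
force: [0.1, -1.5, -2.1]
grip_width: 0.22
grip_force: 60.0
```

Emit:
drive_tool(motion=[-0.39,0.65,0.02,-0.02,0.01,-0.33,-1,-0.41,0.63,0.02,-0.02,0,-0.33,-1,-0.42,0.62,0.03,-0.01,0.01,-0.32,-1,-0.28,0.41,0.01,-0.01,0,-0.22,-1,-0.15,0.2,0.01,-0.01,0.01,-0.11,-1])

```text
t: 27.1
ee_pos: [0.4823, 0.1329, 0.31]
orientation: [0.025, -0.26, 0.965, 0.007]
force: [-0.3, 0.0, -2.3]
grip_width: 0.222
grip_force: 60.0
```

Emit:
drive_tool(motion=[0,0.27,0,-0.01,0,-0.13,-1,0,0.55,0,-0.01,0,-0.25,-1,-0.01,0.82,0,-0.02,0,-0.39,-1,-0.04,0.83,0,-0.02,0,-0.38,-1,-0.06,0.82,0.01,-0.02,0,-0.39,-1])

```text
t: 27.6
ee_pos: [0.4392, 0.204, 0.3099]
orientation: [0.025, -0.312, 0.95, 0.007]
force: [-0.1, -0.9, -1.8]
grip_width: 0.222
grip_force: 60.0
```

Emit:
drive_tool(motion=[-0.08,0.81,0,-0.02,0,-0.38,-1,-0.1,0.82,0.01,-0.02,0,-0.39,-1,-0.13,0.81,0,-0.02,0,-0.38,-1,-0.14,0.81,0.01,-0.02,0,-0.38,-1,-0.17,0.81,0.01,-0.02,0,-0.39,-1])

```text
t: 28.1
ee_pos: [0.3873, 0.292, 0.3099]
orientation: [0.024, -0.375, 0.927, 0.009]
force: [0.9, -0.1, -2.0]
grip_width: 0.225
grip_force: 60.0
```

Emit:
drive_tool(motion=[-0.19,0.8,0.01,-0.02,0,-0.38,-1,-0.21,0.79,0.01,-0.02,0,-0.39,-1,-0.24,0.79,0.01,-0.02,0,-0.38,-1,-0.16,0.52,0.01,-0.01,0,-0.26,-1,-0.09,0.26,0,-0.01,0,-0.12,-1])

```text
t: 28.6
ee_pos: [0.345, 0.3631, 0.3099]
orientation: [0.023, -0.424, 0.905, 0.011]
force: [-0.1, 0.4, -1.2]
grip_width: 0.222
grip_force: 60.0
```

```bash
python3 - <<'E'
from h import *
from sim import run
s=env.read_state();p,R=pose();q=np.array(s['joint_pos']);print(p,s['force'],np.round(q,2),s['t'],R.as_matrix()[:,0])
env.snapshot('top')
for d in env.landmark_of('top','disc_center')[:2]:print(d['score'],d['uv'],at('top',d['uv'],.23))
T=np.array([.455,.383])
def E(s,z,h): n=np.array([np.cos(np.radians(h)),np.sin(np.radians(h))]);return [*(T+s*n),z]
for h in (8,20):
  fin=[(tcp_for(E(-.02,z,h),h,t),toolR(h,t)) for z,t in [(.14,1),(.05,-2),(.012,-11),(.008,-25)]]
  run(q,fin)
  c,C=p,R
  for f in fin[:3]: c,C=plan(c,C,*f,-1)
E
```

```text
[0.34495375 0.36306451 0.30992838] [-0.05014527  0.42971544 -1.18592216] [ 0.35  0.2  -1.36  1.74  0.21  1.31  1.4 ] 28.6 [-0.63852423 -0.76785147 -0.05187413]
0.78 [381.8, 238.1] [ 0.40958731 -0.27953982  0.23      ]
0.75 [277.7, 246.5] [ 0.39089413 -0.02670257  0.23      ]
[0.295 0.361 0.23 ] [ 0.18  0.17 -1.24  1.91  0.18  1.17  0.59] err 0.0 0.0
[0.3   0.361 0.147] [ 0.05  0.35 -1.13  1.96  0.33  1.07  0.48] err 0.0 0.0
[0.316 0.364 0.129] [ 0.03  0.51 -1.08  1.87  0.33  1.17  0.53] err 0.0 0.0
[0.348 0.368 0.151] [ 0.01  0.68 -1.04  1.65  0.25  1.42  0.62] err 0.0 0.0
max 1.0
[0.04, 0.04, 0.08, 0.01, 0.01, 0.27, -1.0, 0.08, 0.07, 0.16, 0.02, 0.03, 0.54, -1.0, 0.12, 0.11, 0.24, 0.03, 0.03, 0.81, -1.0, 0.13, 0.1, 0.25, 0.03, 0.04, 0.82, -1.0, 0.13, 0.09, 0.24, 0.02, 0.03, 0.81, -1.0]
[0.14, 0.09, 0.24, 0.03, 0.04, 0.81, -1.0, 0.14, 0.08, 0.24, 0.03, 0.04, 0.81, -1.0, 0.14, 0.07, 0.24, 0.03, 0.03, 0.81, -1.0, 0.15, 0.06, 0.25, 0.03, 0.04, 0.82, -1.0, 0.15, 0.06, 0.24, 0.03, 0.04, 0.81, -1.0]
[0.16, 0.04, 0.24, 0.02, 0.03, 0.81, -1.0, 0.15, 0.04, 0.25, 0.03, 0.04, 0.81, -1.0, 0.16, 
[... 985 characters left out ...]
39, 0.03, 0.06, 0.94, -1.0, 0.29, 0.0, 0.39, 0.03, 0.06, 0.95, -1.0]
[0.29, -0.03, 0.39, 0.04, 0.06, 0.94, -1.0, 0.28, -0.04, 0.39, 0.03, 0.06, 0.95, -1.0, 0.28, -0.06, 0.4, 0.03, 0.06, 0.94, -1.0, 0.18, -0.05, 0.26, 0.03, 0.04, 0.63, -1.0, 0.09, -0.03, 0.13, 0.01, 0.02, 0.32, -1.0]
max 1.11
[-0.02, 0.0, 0.37, 0.0, 0.08, 0.0, -1.0, -0.03, 0.0, 0.73, 0.0, 0.17, 0.0, -1.0, -0.07, 0.0, 1.11, 0.0, 0.25, 0.0, -1.0, -0.05, 0.0, 0.73, 0.0, 0.17, 0.0, -1.0, -0.04, 0.0, 0.37, 0.0, 0.08, 0.0, -1.0]
max 1.0
[-0.08, 0.0, 0.08, 0.0, 0.25, 0.0, -1.0, -0.15, 0.0, 0.15, 0.0, 0.5, 0.0, -1.0, -0.25, 0.0, 0.21, 0.0, 0.75, 0.0, -1.0, -0.17, 0.0, 0.14, 0.0, 0.5, 0.0, -1.0, -0.08, 0.0, 0.07, 0.0, 0.25, 0.0, -1.0]
```

Emit:
drive_tool(motion=[0.04,0.04,0.08,0.01,0.01,0.27,-1,0.08,0.07,0.16,0.02,0.03,0.54,-1,0.12,0.11,0.24,0.03,0.03,0.81,-1,0.13,0.1,0.25,0.03,0.04,0.81,-1,0.13,0.09,0.24,0.03,0.03,0.81,-1])

```text
t: 29.2
ee_pos: [0.3317, 0.3597, 0.2847]
orientation: [0.02, -0.315, 0.949, 0.007]
force: [-0.7, -0.6, -1.8]
grip_width: 0.221
grip_force: 60.0
```

Emit:
drive_tool(motion=[0.14,0.09,0.24,0.03,0.04,0.81,-1,0.14,0.08,0.24,0.03,0.04,0.81,-1,0.14,0.07,0.24,0.03,0.03,0.81,-1,0.15,0.06,0.25,0.03,0.04,0.82,-1,0.15,0.06,0.24,0.03,0.04,0.81,-1])

```text
t: 29.7
ee_pos: [0.3125, 0.3589, 0.2538]
orientation: [0.014, -0.178, 0.984, 0.003]
force: [0.4, 0.0, -2.5]
grip_width: 0.222
grip_force: 60.0
```

Emit:
drive_tool(motion=[0.16,0.04,0.24,0.02,0.03,0.81,-1,0.15,0.04,0.25,0.03,0.04,0.81,-1,0.16,0.03,0.24,0.03,0.03,0.82,-1,0.1,0.02,0.16,0.02,0.03,0.54,-1,0.06,0,0.09,0.01,0.01,0.27,-1])

```text
t: 30.2
ee_pos: [0.2968, 0.3581, 0.229]
orientation: [0.009, -0.066, 0.998, -0.0]
force: [0.2, 0.6, -1.2]
grip_width: 0.22
grip_force: 60.0
```

```bash
python3 - <<'E'
from h import *
s=env.read_state();p,R=pose();q=np.array(s['joint_pos']);print(p,s['force'],np.round(q,2),s['t'],R.as_matrix()[:,0])
im=env.snapshot('top');u=proj('top',np.array([.45,.36,0])).astype(int)
for d in env.landmark_of('top','disc_center')[:3]:print(d['score'],d['uv'],at('top',d['uv'],.14))
for d in env.landmark_of('top','knife_edge')[:1]:print(d['score'],d['uv'],at('top',d['uv'],.14))
a=im[u[1]-60:u[1]+60,u[0]-65:u[0]+65];im=env.snapshot('scene');u=proj('scene',np.array([.45,.38,0.05])).astype(int)
b=im[u[1]-60:u[1]+60,u[0]-65:u[0]+65]
cv2.imwrite('pics/k.png',cv2.resize(np.hstack([a,b]),None,fx=3,fy=3,interpolation=2))
E
```

```text
[0.29684792 0.35805022 0.22897524] [ 0.2005653   0.55594023 -1.23828745] [ 0.19  0.16 -1.23  1.91  0.18  1.17  0.59] 30.2 [-0.99100526 -0.13257238 -0.01825201]
0.88 [279.6, 247.9] [ 0.3810263  -0.03629592  0.14      ]
0.83 [126.5, 242.4] [0.39814128 0.37517472 0.14      ]
0.83 [381.4, 237.7] [ 0.40646244 -0.30912457  0.14      ]
0.95 [128.0, 227.1] [0.43909321 0.37207999 0.14      ]
```

View pics/k.png

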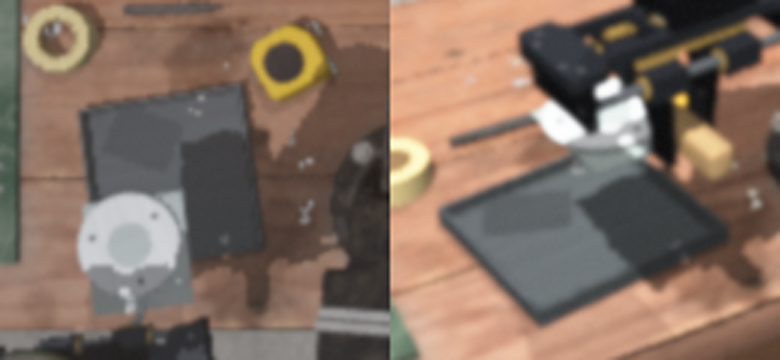

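The disc sits on the blade at (128,243), above the tray's near half. I descend and start tilting.

Emit:
drive_tool(motion=[-0.02,0.02,0.3,0,0.06,0,-1,-0.04,0.03,0.6,0,0.13,0,-1,-0.05,0.03,0.8,0,0.2,0,-1,-0.06,0.03,0.8,0,0.2,0,-1,-0.05,0,0.5,0,0.12,0,-1])

```text
t: 30.9
ee_pos: [0.3015, 0.3617, 0.1525]
orientation: [-0.017, -0.068, 0.998, -0.002]
force: [0.4, -0.2, -1.5]
grip_width: 0.226
grip_force: 60.0
```

```bash
python3 - <<'E'
from h import *
s=env.read_state();p,R=pose();print(p,s['force'],s['t'],R.as_matrix()[:,0])
T=np.array([.455,.383]);h=8
def E(s,z): n=np.array([np.cos(np.radians(h)),np.sin(np.radians(h))]);return [*(T+s*n),z]
c,C=p,R
for s,z,t in [(-.02,.016,-11),(-.02,.010,-15),(-.02,.008,-19),(-.02,.008,-23),(-.02,.008,-27)]:
    c,C=plan(c,C,tcp_for(E(s,z),h,t),toolR(h,t),-1,n=5 if t<-11 else 10)
E
```

```text
[0.30151487 0.36172939 0.15254719] [ 0.39598666 -0.18049832 -1.53282969] 30.9 [-0.99016011 -0.13586128  0.03353619]
max 1.0
[-0.03, 0.0, 0.03, 0.0, 0.09, 0.0, -1.0, -0.05, 0.0, 0.06, 0.0, 0.19, -0.01, -1.0, -0.08, 0.0, 0.1, -0.01, 0.29, 0.0, -1.0, -0.08, 0.0, 0.09, 0.0, 0.28, -0.01, -1.0, -0.09, 0.0, 0.09, 0.0, 0.28, 0.0, -1.0]
[-0.08, -0.01, 0.09, 0.0, 0.29, -0.01, -1.0, -0.09, 0.0, 0.09, -0.01, 0.28, -0.01, -1.0, -0.09, 0.0, 0.08, 0.0, 0.29, 0.0, -1.0, -0.06, 0.0, 0.06, 0.0, 0.18, -0.01, -1.0, -0.03, 0.0, 0.02, 0.0, 0.1, 0.0, -1.0]
max 1.0
[-0.04, 0.0, -0.02, 0.0, 0.11, 0.0, -1.0, -0.07, 0.0, -0.03, 0.0, 0.22, 0.0, -1.0, -0.1, 0.0, -0.05, 0.0, 0.34, 0.0, -1.0, -0.07, 0.0, -0.03, 0.0, 0.22, 0.0, -1.0, -0.03, 0.0, -0.02, 0.0, 0.11, 0.0, -1.0]
max 1.0
[-0.03, 0.0, -0.03, 0.0, 0.11, 0.0, -1.0, -0.07, 0.0, -0.07, 0.0, 0.22, 0.0, -1.0, -0.09, 0.0, -0.11, 0.0, 0.34, 0.0, -1.0, -0.06, 0.0, -0.07, 0.0, 0.22, 0.0, -1.0, -0.04, 0.0, -0.03, 0.0, 0.11, 0.0, -1.0]
max 1.0
[-0.03, 0.0, -0.04, 0.0, 0.11, 0.0, -1.0, -0.06, 0.0, -0.09, 0.0, 0.22, 0.0, -1.0, -0.08, 0.0, -0.13, 0.0, 0.34, 0.0, -1.0, -0.06, 0.0, -0.09, 0.0, 0.22, 0.0, -1.0, -0.03, 0.0, -0.04, 0.0, 0.11, 0.0, -1.0]
max 1.0
[-0.03, 0.0, -0.04, 0.0, 0.11, 0.0, -1.0, -0.06, 0.0, -0.09, 0.0, 0.22, 0.0, -1.0, -0.08, 0.0, -0.13, 0.0, 0.34, 0.0, -1.0, -0.06, 0.0, -0.09, 0.0, 0.22, 0.0, -1.0, -0.03, 0.0, -0.04, 0.0, 0.11, 0.0, -1.0]
```

Emit:
drive_tool(motion=[-0.03,0,0.03,0,0.1,0,-1,-0.05,0,0.06,0,0.2,0,-1,-0.08,0,0.1,0,0.28,0,-1,-0.08,0,0.09,0,0.28,0,-1,-0.09,0,0.09,0,0.28,0,-1])

```text
t: 31.4
ee_pos: [0.3098, 0.3632, 0.1448]
orientation: [-0.056, -0.068, 0.996, -0.004]
force: [0.6, 0.6, -2.8]
grip_width: 0.228
grip_force: 60.0
```

Emit:
drive_tool(motion=[-0.08,0,0.09,0,0.28,0,-1,-0.09,0,0.09,0,0.28,0,-1,-0.09,0,0.08,0,0.28,0,-1,-0.06,0,0.06,0,0.18,0,-1,-0.03,0,0.02,0,0.1,0,-1])

```text
t: 31.9
ee_pos: [0.3167, 0.3641, 0.1347]
orientation: [-0.095, -0.068, 0.993, -0.007]
force: [0.6, 0.2, -1.4]
grip_width: 0.223
grip_force: 60.0
```

Emit:
drive_tool(motion=[-0.04,0,-0.02,0,0.1,0,-1,-0.07,0,-0.03,0,0.2,0,-1,-0.1,0,-0.05,0,0.35,0,-1,-0.07,0,-0.03,0,0.2,0,-1,-0.03,0,-0.02,0,0.1,0,-1])

```text
t: 32.4
ee_pos: [0.3254, 0.3653, 0.1369]
orientation: [-0.128, -0.067, 0.99, -0.009]
force: [0.7, -0.7, -1.9]
grip_width: 0.222
grip_force: 60.0
```

```bash
python3 - <<'E'
from h import *
s=env.read_state();p,R=pose();X=R.as_matrix();print(p,s['force'],s['t'],X[:,0],'tilt',np.degrees(np.arcsin(X[2,0])),'edge',p+R.apply([-.14,0,.092]))
E
```

```text
[0.32542138 0.36532347 0.13692736] [ 0.65072805 -0.72395211 -1.90821801] 32.4 [-0.95844744 -0.13062927  0.25360301] tilt 14.690822989375105 edge [0.43650184 0.38034667 0.01243063]
```

Emit:
drive_tool(motion=[-0.03,0,0.05,0,0.1,0,-1,-0.07,0,0.03,0,0.2,0,-1,-0.08,0,-0.1,0,0.3,0,-1,-0.06,0,-0.07,0,0.2,0,-1,-0.04,0,-0.04,0,0.15,0,-1])

```text
t: 32.9
ee_pos: [0.333, 0.3665, 0.1382]
orientation: [-0.16, -0.067, 0.985, -0.011]
force: [-0.5, -0.2, -3.2]
grip_width: 0.224
grip_force: 60.0
```

Emit:
drive_tool(motion=[-0.03,0,-0.04,0,0.1,0,-1,-0.06,0,-0.09,0,0.2,0,-1,-0.08,0,-0.13,0,0.3,0,-1,-0.06,0,-0.09,0,0.2,0,-1,-0.03,0,-0.06,0,0.15,0,-1])

```text
t: 33.4
ee_pos: [0.3425, 0.3677, 0.1457]
orientation: [-0.193, -0.067, 0.979, -0.014]
force: [-1.1, -0.1, -1.7]
grip_width: 0.224
grip_force: 60.0
```

```bash
cat > chk.py <<'E'
from h import *
s=env.read_state();p,R=pose();X=R.as_matrix();print(p,s['force'],s['torque'],s['t'],'tilt',np.degrees(np.arcsin(X[2,0])),'edge',p+R.apply([-.14,0,.092]))
im=env.snapshot('top');cv2.imwrite('top3.png',im)
for d in env.landmark_of('top','disc_center')[:3]:print(d['score'],d['uv'],at('top',d['uv'],.015))
for d in env.trace('top','disc')[:3]:
    m=d['region'];v=np.argwhere(m);k=max(cv2.findContours(m.astype(np.uint8),0,1)[0],key=cv2.contourArea)
    W=np.array([at('top',u,.009)[:2] for u in k[:,0].astype(float)]).astype(np.float32)
    if W[:,1].mean()>.2: print('disc',cv2.minEnclosingCircle(W),cv2.minAreaRect(W))
E
python3 chk.py
```

```text
[0.34252144 0.36770562 0.14565614] [-1.10657315 -0.09406291 -1.70200531] [ 0.16626511 -0.60410244  0.02624479] 33.4 tilt 22.289322164584444 edge [0.43631708 0.38035887 0.0074307 ]
0.98 [381.6, 239.5] [ 0.3953659  -0.35192518  0.015     ]
0.83 [277.5, 246.6] [ 0.37597279 -0.03696379  0.015     ]
0.41 [142.0, 240.1] [0.39802265 0.37452433 0.015     ]
```

Emit:
drive_tool(motion=[-0.03,0,-0.04,0,0.1,0,-1,-0.03,0,-0.05,0,0.12,0,-1,-0.03,0,-0.05,0,0.12,0,-1,-0.03,0,-0.05,0,0.12,0,-1,-0.03,0,-0.05,0,0.12,0,-1])

```text
t: 34.05
ee_pos: [0.3479, 0.3685, 0.1497]
orientation: [-0.212, -0.066, 0.975, -0.015]
force: [0.0, -1.1, -1.4]
grip_width: 0.228
grip_force: 60.0
```

```bash
python3 chk.py; python3 - <<'E'
from h import *
im=cv2.imread('top3.png');u=proj('top',np.array([.45,.36,0])).astype(int)
a=im[u[1]-60:u[1]+60,u[0]-65:u[0]+65];im=env.snapshot('scene');u=proj('scene',np.array([.45,.38,0.05])).astype(int)
b=im[u[1]-60:u[1]+60,u[0]-65:u[0]+65]
cv2.imwrite('pics/l.png',cv2.resize(np.hstack([a,b]),None,fx=3,fy=3,interpolation=2))
E
```

```text
[0.34791608 0.36849768 0.14967885] [ 0.00248789 -1.09064826 -1.4224194 ] [ 0.22619659 -0.65827723 -0.00855265] 34.05 tilt 24.588342781977357 edge [0.4361392  0.38041394 0.00776802]
0.84 [383.5, 241.3] [ 0.38993001 -0.35746332  0.015     ]
0.73 [281.8, 245.9] [ 0.3779943  -0.04999641  0.015     ]
```

View pics/l.png

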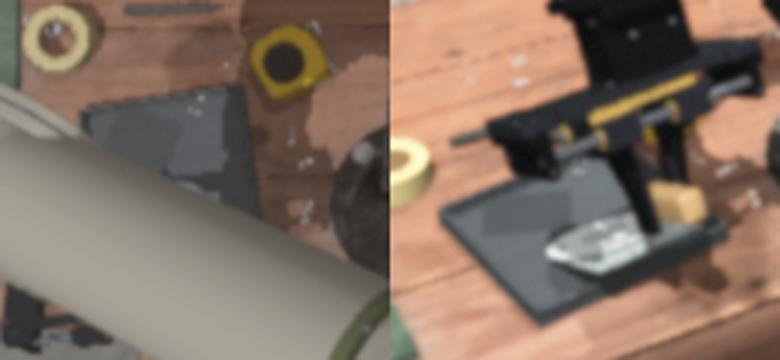

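The scene panel shows the disc on the tilted blade at about (600,245); the arm hides the tray in the top view. I check how far it has slid with the scene camera.

```bash
cat > chk2.py <<'E'
from h import *
s=env.read_state();p,R=pose();X=R.as_matrix();e=p+R.apply([-.14,0,.092]);print(p,s['force'],s['t'],'tilt',np.degrees(np.arcsin(X[2,0])),'edge',e)
env.snapshot('scene')
print('edge uv',proj('scene',e),'on-blade s=-40,-20,0,+20:',[np.round(proj('scene',e+R.apply([d,0,-.003])),1) for d in (.04,.02,0,-.02)])
print('T flat uv',proj('scene',np.array([.455,.383,.0065])))
for q in('disc_center','knife_edge'):
    for d in env.landmark_of('scene',q)[:4]:print(q,round(d['score'],2),np.round(d['uv'],1),at('scene',d['uv'],.0065))
for d in env.trace('scene','disc')[:4]:
    v=np.argwhere(d['region']);print('tr',round(d['score'],2),d['uv'],v.min(0)[::-1],v.max(0)[::-1],len(v))
E
python3 chk2.py
```

```text
[0.34781214 0.36849579 0.14954682] [-0.13590469  0.78339622 -1.00579134] 34.25 tilt 24.553828719943546 edge [0.43612063 0.38041858 0.00768965]
edge uv [158.92413125 252.6935216 ] on-blade s=-40,-20,0,+20: [array([165.7, 253.2]), array([162.1, 252.4]), array([158.6, 251.5]), array([155.1, 250.7])]
T flat uv [155.03398887 249.35117882]
disc_center 0.73 [162.6 255.1] [0.42426866 0.37595183 0.0065    ]
disc_center 0.44 [392.4 185.6] [ 0.38651302 -0.35098565  0.0065    ]
tr 0.83 [159.0, 253.2] [143 246] [172 261] 306
tr 0.77 [315.8, 216.8] [299 207] [329 225] 331
```

The disc has slid only slightly, so its centre is still behind the tray's middle. I carry the edge about 35 mm forward, then tilt further and draw the blade back.

```bash
python3 - <<'E'
from h import *
from sim import run
p,R=pose();q=np.array(env.read_state()['joint_pos'])
T=np.array([.455,.383]);h=8
def E(s,z): n=np.array([np.cos(np.radians(h)),np.sin(np.radians(h))]);return [*(T+s*n),z]
c,C=p,R;W=[]
for s,z,t,n in [(.018,.010,-24.5,10),(.018,.0075,-28,5),(-.012,.0075,-29,10)]:
    W.append((tcp_for(E(s,z),h,t),toolR(h,t)));c,C=plan(c,C,*W[-1],-1,n=n)
run(q,W)
E
```

```text
max 1.0
[-0.05, 0.0, -0.03, 0.0, 0.0, 0.0, -1.0, -0.11, 0.0, -0.06, 0.0, 0.0, -0.01, -1.0, -0.17, 0.0, -0.08, 0.0, 0.0, 0.0, -1.0, -0.16, -0.01, -0.09, 0.0, 0.0, -0.01, -1.0, -0.17, 0.0, -0.09, 0.0, -0.01, 0.0, -1.0]
[-0.16, 0.0, -0.08, 0.0, 0.0, -0.01, -1.0, -0.16, 0.0, -0.09, 0.0, 0.0, -0.01, -1.0, -0.17, -0.01, -0.09, 0.0, 0.0, 0.0, -1.0, -0.11, 0.0, -0.05, 0.0, 0.0, -0.01, -1.0, -0.05, 0.0, -0.03, 0.0, 0.0, 0.0, -1.0]
max 1.0
[-0.03, 0.0, -0.03, 0.0, 0.1, 0.0, -1.0, -0.06, 0.0, -0.05, 0.0, 0.19, 0.0, -1.0, -0.09, 0.0, -0.09, 0.0, 0.29, 0.0, -1.0, -0.06, 0.0, -0.05, 0.0, 0.2, 0.0, -1.0, -0.03, 0.0, -0.03, 0.0, 0.09, 0.0, -1.0]
max 1.0
[0.04, 0.0, 0.02, 0.0, 0.01, 0.0, -1.0, 0.08, 0.0, 0.04, 0.0, 0.02, 0.0, -1.0, 0.13, 0.0, 0.06, 0.0, 0.03, 0.0, -1.0, 0.12, 0.0, 0.05, 0.0, 0.04, 0.0, -1.0, 0.13, 0.0, 0.06, 0.0, 0.03, 0.0, -1.0]
[0.12, 0.0, 0.06, 0.0, 0.03, 0.0, -1.0, 0.12, 0.0, 0.06, 0.0, 0.03, 0.0, -1.0, 0.13, 0.0, 0.06, 0.0, 0.03, 0.0, -1.0, 0.08, 0.0, 0.04, 0.0, 0.02, 0.0, -1.0, 0.04, 0.0, 0.02, 0.0, 0.01, 0.0, -1.0]
[0.384 0.373 0.152] [-0.02  0.73 -1.01  1.57  0.28  1.46  0.65] err 0.0 0.0
[0.393 0.374 0.154] [-0.03  0.77 -1.    1.51  0.27  1.52  0.66] err 0.0 0.0
[0.366 0.37  0.156] [-0.01  0.74 -1.03  1.57  0.24  1.5   0.64] err 0.0 0.0
```

Emit:
drive_tool(motion=[-0.05,0,-0.06,0,0,0,-1,-0.11,0,-0.06,0,0,0,-1,-0.16,0,-0.08,0,0,0,-1,-0.16,0,-0.09,0,0,0,-1,-0.16,0,-0.09,0,0,0,-1])

```text
t: 34.95
ee_pos: [0.3667, 0.371, 0.1516]
orientation: [-0.212, -0.066, 0.975, -0.015]
force: [-0.1, 0.5, -1.0]
grip_width: 0.229
grip_force: 60.0
```

Emit:
drive_tool(motion=[-0.16,0,-0.08,0,0,0,-1,-0.16,0,-0.09,0,0,0,-1,-0.16,0,-0.08,0,0,0,-1,-0.11,0,-0.04,0,0,0,-1,-0.05,0,0,0,0,0,-1])

```text
t: 35.45
ee_pos: [0.3838, 0.3735, 0.1515]
orientation: [-0.212, -0.066, 0.975, -0.015]
force: [0.2, 0.2, -1.2]
grip_width: 0.222
grip_force: 60.0
```

Emit:
drive_tool(motion=[-0.03,0,-0.03,0,0.1,0,-1,-0.06,0,-0.05,0,0.2,0,-1,-0.09,0,-0.08,0,0.3,0,-1,-0.06,0,-0.05,0,0.2,0,-1,-0.03,0,-0.03,0,0.1,0,-1])

```text
t: 35.95
ee_pos: [0.3926, 0.3745, 0.1538]
orientation: [-0.243, -0.066, 0.968, -0.017]
force: [-0.0, 1.3, -1.7]
grip_width: 0.224
grip_force: 60.0
```

```bash
python3 chk2.py
```

```text
[0.39257717 0.37450344 0.15375903] [-1.68456549e-03  1.29754218e+00 -1.72322596e+00] 35.95 tilt 28.226201168549913 edge [0.47171007 0.38511076 0.00648558]
edge uv [151.6897386 246.0914366] on-blade s=-40,-20,0,+20: [array([157.8, 245.4]), array([154.5, 245.2]), array([151.3, 245. ]), array([148.2, 244.7])]
T flat uv [155.03398887 249.35117882]
disc_center 0.89 [312.2 215.7] [ 0.37803547 -0.03856457  0.0065    ]
disc_center 0.61 [393.8 186.2] [ 0.38165012 -0.35193763  0.0065    ]
disc_center 0.5 [152.6 244.4] [0.4771274  0.38065138 0.0065    ]
knife_edge 0.88 [147.9 242.8] [0.48939596 0.38817032 0.0065    ]
tr 0.81 [318.2, 216.7] [299 207] [328 225] 304
tr 0.76 [146.9, 245.7] [134 239] [164 252] 254
```

Emit:
drive_tool(motion=[0.04,0,0.02,0,0,0,-1,0.08,0,0.03,0,0.02,0,-1,0.12,0,0.05,0,0.03,0,-1,0.12,0,0.05,0,0.03,0,-1,0.12,0,0.06,0,0.03,0,-1])

```text
t: 36.65
ee_pos: [0.3788, 0.3728, 0.1551]
orientation: [-0.246, -0.066, 0.967, -0.018]
force: [0.3, 0.0, -2.1]
grip_width: 0.225
grip_force: 60.0
```

Emit:
drive_tool(motion=[0.12,0,0.06,0,0.03,0,-1,0.12,0,0.06,0,0.03,0,-1,0.12,0,0.05,0,0.03,0,-1,0.08,0,0.04,0,0.02,0,-1,0.04,0,0.02,0,0,0,-1])

```text
t: 37.15
ee_pos: [0.3658, 0.3709, 0.1558]
orientation: [-0.25, -0.066, 0.966, -0.018]
force: [-0.9, -0.2, -1.2]
grip_width: 0.223
grip_force: 60.0
```

```bash
cat >> chk2.py <<'E'
for s in (-.03,0,.02,.035):
    th=np.linspace(0,6.28,60);h=np.radians(8);c=np.array([.455,.383])+s*np.array([np.cos(h),np.sin(h)])
    B=np.array([proj('scene',np.array([c[0]+.0455*np.cos(a),c[1]+.0455*np.sin(a),z])) for a in th for z in(.007,.009)]);print('flat bbox',s,np.round(B.min(0)),np.round(B.max(0)))
E
python3 chk2.py
```

```text
[0.36579383 0.37094703 0.15579501] [-0.92536127 -0.21351061 -1.15743616] 37.15 tilt 29.03392328479509 edge [0.44285507 0.38132304 0.00741069]
edge uv [157.52737692 251.44216771] on-blade s=-40,-20,0,+20: [array([163.8, 250.7]), array([160.4, 250.5]), array([157.1, 250.3]), array([153.9, 250.1])]
T flat uv [155.03398887 249.35117882]
disc_center 0.95 [155.1 247.4] [0.46235534 0.37993918 0.0065    ]
disc_center 0.66 [312.2 215.8] [ 0.37763693 -0.03825909  0.0065    ]
disc_center 0.52 [391.5 186.6] [ 0.38345376 -0.34408481  0.0065    ]
knife_edge 0.69 [152.6 252. ] [0.44805589 0.39193379 0.0065    ]
tr 0.91 [151.7, 249.5] [135 238] [168 257] 459
tr 0.79 [314.9, 216.0] [299 207] [328 225] 344
flat bbox -0.03 [142. 243.] [180. 267.]
flat bbox 0 [136. 238.] [174. 261.]
flat bbox 0.02 [132. 234.] [170. 257.]
flat bbox 0.035 [129. 231.] [167. 254.]
```

Emit:
drive_tool(motion=[0.04,0,0.02,0,0,0,-1,0.08,0,0.04,0,0,0,-1,0.12,0,0.06,0,0,0,-1,0.12,0,0.06,0,0,0,-1,0.12,0,0.06,0,0,0,-1])

```text
t: 37.85
ee_pos: [0.3524, 0.3691, 0.1564]
orientation: [-0.25, -0.066, 0.966, -0.018]
force: [-0.1, 0.4, -1.3]
grip_width: 0.225
grip_force: 60.0
```

Emit:
drive_tool(motion=[0.12,0,0.06,0,0,0,-1,0.12,0,0.06,0,0,0,-1,0.12,0,0.06,0,0,0,-1,0.1,0,0.05,0,0,0,-1,0.05,0,0.02,0,0,0,-1])

```text
t: 38.35
ee_pos: [0.3384, 0.3672, 0.1571]
orientation: [-0.25, -0.066, 0.966, -0.018]
force: [0.2, 0.1, -2.4]
grip_width: 0.227
grip_force: 60.0
```

```bash
python3 chk2.py
```

```text
[0.33837284 0.36720456 0.157113  ] [ 0.18338994  0.10580946 -2.350016  ] 38.35 tilt 29.02924823039595 edge [0.41544573 0.37758485 0.00873503]
edge uv [163.29859604 256.52733285] on-blade s=-40,-20,0,+20: [array([169.9, 255.9]), array([166.3, 255.6]), array([162.9, 255.4]), array([159.5, 255.1])]
T flat uv [155.03398887 249.35117882]
disc_center 0.78 [310.3 216.5] [ 0.37751032 -0.03168027  0.0065    ]
disc_center 0.64 [156.4 251.3] [0.4459583  0.38306265 0.0065    ]
disc_center 0.44 [390.7 185. ] [ 0.39186626 -0.34923776  0.0065    ]
knife_edge 0.95 [158.2 254.1] [0.43334544 0.38348488 0.0065    ]
knife_edge 0.64 [183.6 241.5] [0.44892334 0.31014964 0.0065    ]
tr 0.76 [313.4, 216.0] [300 207] [328 225] 341
tr 0.66 [152.5, 248.0] [135 240] [172 260] 637
flat bbox -0.03 [142. 243.] [180. 267.]
flat bbox 0 [136. 238.] [174. 261.]
flat bbox 0.02 [132. 234.] [170. 257.]
flat bbox 0.035 [129. 231.] [167. 254.]
```

Emit:
drive_tool(motion=[0.06,0,0.03,0,0,0,-1,0.12,0,0.05,0,0,0,-1,0.16,0,0.06,0,0,0,-1,0.16,0,0.02,0,0,0,-1,0.16,0,-0.02,0,0,0,-1])

```text
t: 39.05
ee_pos: [0.3222, 0.365, 0.1622]
orientation: [-0.25, -0.066, 0.966, -0.018]
force: [-0.0, 0.4, -1.4]
grip_width: 0.221
grip_force: 60.0
```

Emit:
drive_tool(motion=[0.1,0,-0.2,0,-0.2,0,-1,0.1,0,-0.4,0,-0.3,0,-1,0,0,-0.5,0,-0.4,0,-1,0,0,-0.5,0,-0.4,0,-1,0,0,-0.3,0,-0.3,0,-1])

```text
t: 39.55
ee_pos: [0.3402, 0.3679, 0.2086]
orientation: [-0.194, -0.067, 0.979, -0.013]
force: [0.0, 0.6, -1.4]
grip_width: 0.222
grip_force: 60.0
```

```bash
python3 chk2.py;python3 - <<'E'
from h import *
print(np.round(env.read_state()['joint_pos'],2))
env.snapshot('top')
for d in env.trace('top','disc')[:3]:
    m=d['region'];k=max(cv2.findContours(m.astype(np.uint8),0,1)[0],key=cv2.contourArea)
    W=np.array([at('top',u,.009)[:2] for u in k[:,0].astype(float)]).astype(np.float32)
    if W[:,1].mean()>.2: print('disc',cv2.minEnclosingCircle(W),cv2.minAreaRect(W))
E
```

```text
[0.3402235  0.36787394 0.20864113] [ 0.01126416  0.6367691  -1.42893688] 39.55 tilt 22.396065428356437 edge [0.43374945 0.38059779 0.07023954]
edge uv [156.86831368 231.81470821] on-blade s=-40,-20,0,+20: [array([164. , 232.4]), array([160.2, 231.5]), array([156.5, 230.6]), array([152.9, 229.8])]
T flat uv [155.03398887 249.35117882]
disc_center 0.67 [312.7 212. ] [ 0.39225936 -0.05119892  0.0065    ]
disc_center 0.63 [155.7 254.4] [0.4353237  0.38904532 0.0065    ]
disc_center 0.45 [389.9 185.5] [ 0.39086743 -0.34485488  0.0065    ]
knife_edge 0.67 [152.2 230.4] [0.53481728 0.35934821 0.0065    ]
tr 0.89 [314.7, 219.5] [300 208] [329 226] 301
tr 0.7 [153.3, 254.7] [134 242] [173 263] 696
flat bbox -0.03 [142. 243.] [180. 267.]
flat bbox 0 [136. 238.] [174. 261.]
flat bbox 0.02 [132. 234.] [170. 257.]
flat bbox 0.035 [129. 231.] [167. 254.]
[ 0.05  0.58 -1.1   1.65  0.21  1.47  0.61]
disc ((0.4527279734611511, 0.38691815733909607), 0.04439513012766838) ((0.46148881316185, 0.3872491419315338), (0.0574415884912014, 0.08645553141832352), 2.479292392730713)
```

```bash
python3 - <<'E'
from h import *
from sim import run
p,R=pose();q=np.array(env.read_state()['joint_pos'])
W=[([.345,.36,.31],toolR(10,-3)),([.47,.12,.31],toolR(14,0)),([.46,-.18,.31],toolR(15,0)),([.46,-.18,.105],toolR(15,0))]
run(q,W);c,C=p,R
for w,n in zip(W,(10,15,15,15)): c,C=plan(c,C,*w,-1,n=n)
E
```

```text
[0.345 0.36  0.31 ] [ 0.2   0.25 -1.22  1.69  0.2   1.41  0.69] err 0.0 0.0
[0.47 0.12 0.31] [ 0.69  0.11 -1.08  1.75  0.1   1.35  1.41] err 0.0 0.0
[ 0.46 -0.18  0.31] [ 1.04  0.09 -0.8   1.74  0.07  1.34  2.07] err 0.0 0.0
[ 0.46  -0.18   0.105] [ 0.94  0.34 -0.75  1.97  0.28  0.94  1.89] err 0.0 0.0
max 1.0
[0.06, -0.01, -0.16, 0.0, -0.21, -0.02, -1.0, 0.11, -0.03, -0.33, 0.01, -0.41, -0.05, -1.0, 0.16, -0.04, -0.49, 0.01, -0.61, -0.07, -1.0, 0.14, -0.04, -0.5, 0.02, -0.62, -0.06, -1.0, 0.11, -0.04, -0.51, 0.01, -0.61, -0.07, -1.0]
[0.09, -0.04, -0.51, 0.01, -0.62, -0.07, -1.0, 0.07, -0.04, -0.51, 0.01, -0.61, -0.07, -1.0, 0.05, -0.04, -0.52, 0.01, -0.62, -0.06, -1.0, 0.02, -0.02, -0.34, 0.01, -0.41, -0.05, -1.0, 0.01, -0.02, -0.18, 0.0, -0.2, -0.02, -1.0]
max 1.0
[-0.08, -0.26, 0.0, 0.0, -0.02, -0.03, -1.0, -0.17, -0.53, -0.01, 0.0, -0.04, -0.05, -1.0, -0.25, -0.8, -0.02, 0.0, -0.06, -0.07, -1.0, -0.24, -0.8, -0.01, 0.01, -0.05, -0.08, -1.0, -0.24, -0.79, -0.01, 0.0, -0.06, -0.08, -1.0]
[-0.23, -0.8, 0.0, 0.0, -0.06, -0.08, -1.0, -0.23, -0.8, -0.01, 0.0, -0.06, -0.07, -1.0, -0.22
[... 840 characters left out ...]
, -0.02, -1.0, 0.26, -0.88, 0.0, 0.0, 0.0, -0.02, -1.0, 0.18, -0.59, 0.0, 0.0, 0.0, -0.02, -1.0, 0.09, -0.3, 0.0, 0.0, 0.0, 0.0, -1.0]
max 1.0
[0.0, 0.0, 0.21, 0.0, 0.0, 0.0, -1.0, 0.0, 0.0, 0.42, 0.0, 0.0, 0.0, -1.0, 0.0, 0.0, 0.63, 0.0, 0.0, 0.0, -1.0, 0.0, 0.0, 0.63, 0.0, 0.0, 0.0, -1.0, 0.0, 0.0, 0.63, 0.0, 0.0, 0.0, -1.0]
[0.0, 0.0, 0.63, 0.0, 0.0, 0.0, -1.0, 0.0, 0.0, 0.64, 0.0, 0.0, 0.0, -1.0, 0.0, 0.0, 0.63, 0.0, 0.0, 0.0, -1.0, 0.0, 0.0, 0.63, 0.0, 0.0, 0.0, -1.0, 0.0, 0.0, 0.63, 0.0, 0.0, 0.0, -1.0]
[0.0, 0.0, 0.63, 0.0, 0.0, 0.0, -1.0, 0.0, 0.0, 0.63, 0.0, 0.0, 0.0, -1.0, 0.0, 0.0, 0.63, 0.0, 0.0, 0.0, -1.0, 0.0, 0.0, 0.42, 0.0, 0.0, 0.0, -1.0, 0.0, 0.0, 0.21, 0.0, 0.0, 0.0, -1.0]
```

Emit:
drive_tool(motion=[0.06,0,-0.16,0,-0.2,-0.02,-1,0.11,-0.03,-0.33,0,-0.4,-0.05,-1,0.16,-0.04,-0.5,0.01,-0.6,-0.07,-1,0.14,-0.04,-0.5,0.02,-0.6,-0.06,-1,0.11,-0.04,-0.5,0.01,-0.6,-0.07,-1])

```text
t: 40.35
ee_pos: [0.342, 0.3642, 0.2598]
orientation: [-0.112, -0.078, 0.991, -0.008]
force: [0.3, 0.0, -0.7]
grip_width: 0.222
grip_force: 60.0
```

Emit:
drive_tool(motion=[0.09,-0.04,-0.5,0.01,-0.6,-0.07,-1,0.07,-0.04,-0.5,0.01,-0.6,-0.07,-1,0.05,-0.04,-0.5,0.01,-0.6,-0.06,-1,0.02,-0.02,-0.35,0.01,-0.4,-0.05,-1,0.01,-0.02,-0.2,0,-0.2,-0.02,-1])

```text
t: 40.85
ee_pos: [0.3448, 0.3606, 0.3113]
orientation: [-0.028, -0.087, 0.996, -0.002]
force: [0.2, 0.4, -1.3]
grip_width: 0.225
grip_force: 60.0
```

Emit:
drive_tool(motion=[-0.08,-0.26,0,0,-0.02,-0.03,-1,-0.17,-0.53,-0.01,0,-0.04,-0.05,-1,-0.25,-0.8,-0.02,0,-0.06,-0.07,-1,-0.24,-0.8,-0.01,0.01,-0.06,-0.08,-1,-0.24,-0.8,-0.01,0,-0.06,-0.08,-1])

```text
t: 41.35
ee_pos: [0.3844, 0.2849, 0.3094]
orientation: [-0.022, -0.098, 0.995, -0.001]
force: [-0.0, 0.4, -1.8]
grip_width: 0.224
grip_force: 60.0
```

Emit:
drive_tool(motion=[-0.23,-0.8,0,0,-0.06,-0.08,-1,-0.23,-0.8,-0.01,0,-0.06,-0.08,-1,-0.22,-0.8,-0.01,0,-0.06,-0.08,-1,-0.22,-0.8,0,0,-0.06,-0.08,-1,-0.22,-0.8,-0.01,0,-0.06,-0.08,-1])

```text
t: 41.85
ee_pos: [0.4322, 0.1926, 0.309]
orientation: [-0.012, -0.111, 0.994, 0.0]
force: [0.2, -0.6, -1.5]
grip_width: 0.225
grip_force: 60.0
```

Emit:
drive_tool(motion=[-0.21,-0.8,0,0,-0.06,-0.08,-1,-0.21,-0.8,-0.01,0,-0.06,-0.08,-1,-0.21,-0.8,0,0,-0.06,-0.08,-1,-0.13,-0.54,0,0,-0.04,-0.05,-1,-0.06,-0.27,0,0,-0.02,-0.02,-1])

```text
t: 42.35
ee_pos: [0.4707, 0.1192, 0.3088]
orientation: [-0.003, -0.121, 0.993, 0.002]
force: [0.2, -0.1, -1.4]
grip_width: 0.224
grip_force: 60.0
```

```bash
python3 chk2.py;python3 - <<'E'
from h import *
from sim import run
p,R=pose();q=np.array(env.read_state()['joint_pos'])
env.snapshot('top')
for d in env.trace('top','disc')[:4]:
    m=d['region'];k=max(cv2.findContours(m.astype(np.uint8),0,1)[0],key=cv2.contourArea)
    W=np.array([at('top',u,.009)[:2] for u in k[:,0].astype(float)]).astype(np.float32)
    if W[:,1].mean()>.2: print('disc',cv2.minEnclosingCircle(W),cv2.minAreaRect(W))
W=[([.46,-.18,.31],toolR(15,0)),([.46,-.18,.110],toolR(15,0))]
run(q,W);c,C=p,R
for w,n in zip(W,(15,15)): c,C=plan(c,C,*w,-1,n=n)
E
```

```text
[0.47065135 0.11924206 0.30877741] [ 0.15493569 -0.13066671 -1.44817212] 42.35 tilt 0.355695291952878 edge [0.6058764  0.15321212 0.21591074]
edge uv [208.25711264 130.01665843] on-blade s=-40,-20,0,+20: [array([218.2, 133.2]), array([213.2, 131. ]), array([208.2, 129. ]), array([203.3, 126.9])]
T flat uv [155.03398887 249.35117882]
disc_center 0.63 [307.9 215.7] [ 0.38406046 -0.02847661  0.0065    ]
disc_center 0.61 [152.9 251.7] [0.4488067 0.3908788 0.0065   ]
disc_center 0.47 [389.2 185. ] [ 0.39421401 -0.34527891  0.0065    ]
disc_center 0.44 [221.3 133.5] [ 0.99842511 -0.09021724  0.0065    ]
knife_edge 0.62 [207.4 126.4] [ 1.08546872 -0.07650534  0.0065    ]
tr 0.7 [152.7, 250.8] [135 239] [173 262] 728
tr 0.67 [314.8, 213.7] [298 206] [328 225] 351
tr 0.49 [384.6, 181.5] [376 177] [389 191] 155
flat bbox -0.03 [142. 243.] [180. 267.]
flat bbox 0 [136. 238.] [174. 261.]
flat bbox 0.02 [132. 234.] [170. 257.]
flat bbox 0.035 [129. 231.] [167. 254.]
disc ((0.44784173369407654, 0.38818421959877014), 0.04466268792748451) ((0.4437878131866455, 0.3979606628417969), (0.088870450854301
[... 713 characters left out ...]
-0.02, -1.0, 0.27, -0.89, 0.0, 0.0, 0.0, -0.02, -1.0, 0.18, -0.6, 0.0, 0.0, -0.01, -0.01, -1.0, 0.09, -0.29, 0.0, 0.0, 0.0, 0.0, -1.0]
max 1.0
[0.0, 0.0, 0.21, 0.0, 0.0, 0.0, -1.0, 0.0, 0.0, 0.41, 0.0, 0.0, 0.0, -1.0, 0.0, 0.0, 0.61, 0.0, 0.0, 0.0, -1.0, 0.0, 0.0, 0.62, 0.0, 0.0, 0.0, -1.0, 0.0, 0.0, 0.61, 0.0, 0.0, 0.0, -1.0]
[0.0, 0.0, 0.62, 0.0, 0.0, 0.0, -1.0, 0.0, 0.0, 0.61, 0.0, 0.0, 0.0, -1.0, 0.0, 0.0, 0.62, 0.0, 0.0, 0.0, -1.0, 0.0, 0.0, 0.61, 0.0, 0.0, 0.0, -1.0, 0.0, 0.0, 0.62, 0.0, 0.0, 0.0, -1.0]
[0.0, 0.0, 0.61, 0.0, 0.0, 0.0, -1.0, 0.0, 0.0, 0.62, 0.0, 0.0, 0.0, -1.0, 0.0, 0.0, 0.61, 0.0, 0.0, 0.0, -1.0, 0.0, 0.0, 0.41, 0.0, 0.0, 0.0, -1.0, 0.0, 0.0, 0.21, 0.0, 0.0, 0.0, -1.0]
```

The disc lies flat at (0.448, 0.388), near the tray's centre. Now I take the knife to the clear bench area in front of the batten.

Emit:
drive_tool(motion=[0.09,-0.3,0,0,0,0,-1,0.17,-0.6,0,0,0,-0.01,-1,0.26,-0.9,0,0,0,-0.01,-1,0.26,-0.9,0,0,0,-0.02,-1,0.26,-0.9,0,0,0,-0.02,-1])

```text
t: 43.15
ee_pos: [0.4667, 0.0262, 0.3093]
orientation: [-0.003, -0.125, 0.992, 0.001]
force: [0.5, 0.1, -1.0]
grip_width: 0.221
grip_force: 60.0
```

Emit:
drive_tool(motion=[0.26,-0.9,0,0,0,-0.02,-1,0.26,-0.9,0,0,0,-0.01,-1,0.26,-0.9,0,0,0,-0.02,-1,0.26,-0.9,0,0,0,-0.02,-1,0.26,-0.9,0,0,0,-0.01,-1])

```text
t: 43.65
ee_pos: [0.4632, -0.0909, 0.3091]
orientation: [-0.003, -0.127, 0.992, 0.001]
force: [0.7, -0.7, -1.1]
grip_width: 0.223
grip_force: 60.0
```

Emit:
drive_tool(motion=[0.26,-0.9,0,0,0,-0.02,-1,0.26,-0.9,0,0,0,-0.02,-1,0.26,-0.9,0,0,0,-0.02,-1,0.18,-0.6,0,0,0,-0.01,-1,0.09,-0.3,0,0,0,0,-1])

```text
t: 44.15
ee_pos: [0.4608, -0.1849, 0.3087]
orientation: [-0.003, -0.129, 0.992, 0.001]
force: [0.6, -1.1, -1.3]
grip_width: 0.226
grip_force: 60.0
```

Emit:
drive_tool(motion=[0,0,0.2,0,0,0,-1,0,0,0.4,0,0,0,-1,0,0,0.6,0,0,0,-1,0,0,0.6,0,0,0,-1,0,0,0.6,0,0,0,-1])

```text
t: 44.65
ee_pos: [0.4605, -0.1828, 0.2471]
orientation: [-0.003, -0.13, 0.991, 0.002]
force: [0.2, -0.1, -1.9]
grip_width: 0.227
grip_force: 60.0
```

Emit:
drive_tool(motion=[0,0,0.6,0,0,0,-1,0,0,0.6,0,0,0,-1,0,0,0.6,0,0,0,-1,0,0,0.6,0,0,0,-1,0,0,0.6,0,0,0,-1])

```text
t: 45.15
ee_pos: [0.4603, -0.1833, 0.1725]
orientation: [-0.003, -0.13, 0.992, 0.001]
force: [-0.7, -1.3, -0.6]
grip_width: 0.225
grip_force: 60.0
```

Emit:
drive_tool(motion=[0,0,0.6,0,0,0,-1,0,0,0.6,0,0,0,-1,0,0,0.6,0,0,0,-1,0,0,0.4,0,0,0,-1,0,0,0.2,0,0,0,-1])

```text
t: 45.65
ee_pos: [0.4596, -0.1829, 0.1126]
orientation: [-0.003, -0.13, 0.992, 0.002]
force: [-0.1, -0.1, -1.1]
grip_width: 0.222
grip_force: 60.0
```

```bash
python3 - <<'E'
from h import *
from sim import fk,P,sg
s=env.read_state();p,R=pose();print(p,s['force'],s['t'],R.as_matrix()[2],fk(s['joint_pos'],P,sg)[0])
env.snapshot('top')
for q,z in[('disc_center',.0025),('knife_edge',.015),('knife',.015)]:
    for d in env.landmark_of('top',q)[:4]:print(q,round(d['score'],2),at('top',d['uv'],z))
E
```

```text
[ 0.45964294 -0.18294024  0.11259757] [-0.13537566 -0.12728146 -1.13386363] 45.65 [ 0.00591835  0.00431786 -0.99997316] [ 0.45968305 -0.18298318  0.1126451 ]
disc_center 0.84 [0.44037303 0.39247202 0.0025    ]
disc_center 0.71 [ 0.37569645 -0.04249146  0.0025    ]
knife_edge 0.72 [ 0.59685081 -0.15074786  0.015     ]
knife 0.92 [ 0.54620759 -0.15219906  0.015     ]
knife 0.25 [0.44046193 0.38454301 0.015     ]
```

Emit:
drive_tool(motion=[0,0,0.2,0,0,0,-1,0,0,0.2,0,0,0,-1,0,0,0.16,0,0,0,-1,0,0,0.08,0,0,0,-1,0,0,0,0,0,0,-1])

```text
t: 46.35
ee_pos: [0.4597, -0.183, 0.0974]
orientation: [-0.003, -0.13, 0.992, 0.002]
force: [0.5, -0.1, -1.1]
grip_width: 0.223
grip_force: 60.0
```

Emit:
drive_tool(motion=[0,0,0.04,0,0,0,-1,0,0,0,0,0,0,-1,0,0,0.03,0,0,0,-1,0,0,0,0,0,0,-1,0,0,0,0,0,0,-1])

```text
t: 46.85
ee_pos: [0.4599, -0.1831, 0.0961]
orientation: [-0.003, -0.13, 0.992, 0.001]
force: [0.2, 0.2, -2.3]
grip_width: 0.224
grip_force: 60.0
```

Emit:
drive_tool(motion=[0,0,0.04,0,0,0,-1,0,0,0,0,0,0,-1,0,0,0.03,0,0,0,-1,0,0,0,0,0,0,-1,0,0,0,0,0,0,-1])

```text
t: 47.35
ee_pos: [0.4599, -0.1831, 0.0943]
orientation: [-0.003, -0.13, 0.992, 0.001]
force: [0.6, 0.1, -1.6]
grip_width: 0.223
grip_force: 60.0
```

Emit:
drive_tool(motion=[0,0,0.04,0,0,0,-1,0,0,0,0,0,0,-1,0,0,0,0,0,0,-1,0,0,0,0,0,0,-1,0,0,0,0,0,0,-1])

```text
t: 47.85
ee_pos: [0.46, -0.1831, 0.0934]
orientation: [-0.003, -0.13, 0.992, 0.001]
force: [-0.7, -0.2, 1.1]
grip_width: 0.225
grip_force: 60.0
```

Emit:
drive_tool(motion=[0,0,0,0,0,0,0,0,0,0,0,0,0,0.5,0,0,0,0,0,0,1,0,0,0,0,0,0,1,0,0,0,0,0,0,1])

```text
t: 48.35
ee_pos: [0.4599, -0.1831, 0.0933]
orientation: [-0.003, -0.13, 0.992, 0.001]
force: [-0.2, -0.4, 0.7]
grip_width: 0.592
grip_force: 0.0
```

Emit:
drive_tool(motion=[0,0,0,0,0,0,1,0,0,0,0,0,0,1,0,0,0,0,0,0,1,0,0,-0.2,0,0,0,1,0,0,-0.4,0,0,0,1])

```text
t: 48.85
ee_pos: [0.4596, -0.1829, 0.1084]
orientation: [-0.003, -0.13, 0.992, 0.002]
force: [-0.3, 0.1, -0.6]
grip_width: 0.979
grip_force: 0.0
```

Emit:
drive_tool(motion=[0,0,-0.6,0,0,0,1,0,0,-0.8,0,0,0,1,0,0,-0.8,0,0,0,1,0,0,-0.8,0,0,0,1,0,0,-0.4,0,0,0,1])

```text
t: 49.35
ee_pos: [0.4613, -0.1834, 0.1961]
orientation: [-0.002, -0.13, 0.992, 0.0]
force: [0.2, -0.4, 0.6]
grip_width: 0.998
grip_force: 0.0
```

```bash
python3 - <<'E'
from h import *
s=env.read_state();print(s['t'],s['ee_pos'],s['force'],s['grip_width'])
for c in('top','wrist','scene'):
    P=env.camera_params(c);env.snapshot(c)
    for q,z in[('disc_center',.0065),('knife_edge',.001),('knife',0),('knife_grip',.042)]:
        for d in env.landmark_of(c,q)[:4]:print(c,q,round(d['score'],2),at(c,d['uv'],z,P))
E
```

```text
49.35 [ 0.46127635 -0.18337898  0.19606085] [ 0.18672589 -0.40371931  0.62554846] 0.9979152805520588
top disc_center 0.61 [0.44769535 0.38139692 0.0065    ]
top disc_center 0.61 [ 0.37628812 -0.0392284   0.0065    ]
top knife_edge 0.63 [ 0.58841085 -0.14959973  0.001     ]
top knife 0.96 [ 0.53941827 -0.15592672  0.        ]
top knife 0.74 [0.45535969 0.37905597 0.        ]
top knife_grip 0.85 [ 0.46162717 -0.18459674  0.042     ]
wrist disc_center 0.72 [ 0.39728403 -0.35315936  0.0065    ]
wrist disc_center 0.67 [ 0.38015333 -0.04283534  0.0065    ]
wrist knife_edge 0.61 [ 0.59440298 -0.14663378  0.001     ]
wrist knife 0.87 [ 0.544387   -0.15891939  0.        ]
wrist knife_grip 0.73 [ 0.45813301 -0.18076552  0.042     ]
scene disc_center 0.95 [0.44061643 0.38415672 0.0065    ]
scene disc_center 0.8 [ 0.37417855 -0.03629034  0.0065    ]
scene disc_center 0.58 [ 0.3862639  -0.34777873  0.0065    ]
scene knife_edge 0.78 [ 0.61422474 -0.13968636  0.001     ]
scene knife 0.75 [ 0.55206807 -0.16390641  0.        ]
scene knife_grip 0.63 [ 0.46633537 -0.1866294   0.042     ]
scene knife_grip 0.45 [ 0.54531544 -0.10380546  0.042     ]
```

The knife lies flat in the clear, and the disc lies in the tray at about (0.445, 0.384), roughly 1 cm from the tray's centre. I hand the job in.

```bash
python3 -c "
from rig import env
print(env.job_done())"
```

```text
the job is handed in; nothing more can be done
None
```

I handed the job in at about 50 s; no verdict came back. By the last camera estimates, the disc lies flat in the tray about 1 cm from its centre, and the knife lies on the open bench in front of the batten, released.

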